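Shut a meal box and scan it out

TASK

The meal box standing open on the bench is loaded: first shut its lid fully down on the rim, and only then draw the hand scanner straight up out of its charging cradle, turn it nose down and hold it still over the label on the shut lid, its window looking about straight down at the middle of the label from roughly 10 cm away, touching neither box nor cradle. Finish while holding it there, do not put it down or let go; leave the other things on the bench where they stand.

Things in the scene. Friction and masses are not known exactly. Their poses are not given: they have to be found in the camera images.
- mealbox: Insulated one-meal box of dark grey foam plastic, loaded, standing open, fixed. Lower part 230 (its x) by 300 (y) by 95 mm high, 120 mm high when shut; origin at the centre of its underside on the bench, z up. Front is -x (towards the robot), lid hinged along the far (+x) upper edge. The shut box at the back of the bench is not part of the job.
- lid (a joint): Lid hinge, rad: 0 = shut, flat on the rim; grows as the lid opens upwards, stops at 1.7, starts between 0.85 and 1.3. Stiff by friction (0.5 N m): the lid stays where it is left; 1 to 3 N near its front edge shuts it. The lid is a flat slab 25 mm thick, 230 mm from hinge line to front edge, 300 mm wide, 0.25 kg.
- lid_hinge (a point): Point in the middle of the lid's hinge line: far upper edge of the lower part, 95 mm above the bench, at the level of the lid's underside; the line runs along the box's y. Axes as the box's.
- lid_lip (a point): Middle of the lip on the lid's front edge (lip 110 mm wide, 10 mm thick, standing 21 mm out from the edge); 242 mm from the hinge line and 12 mm above the lid's underside. Moves with the lid.
- label (a point): Centre of the stick-on paper label with black bars on the lid's upper face (80 mm along the box's y, 50 mm the other way). With the lid shut it lies at [-0.035, 0.055] m in the box's x, y, 123 mm above the bench, and faces straight up. Its axes are the lid's: z out of the label, y along the hinge line. Moves with the lid.
- cradle: Charging cradle of the scanner, black plastic, screwed to the bench: base plate 135 by 100 by 14 mm with an upright square socket in its middle, 56 by 50 mm outside, its mouth 72 mm above the bench. Origin at the centre of its underside, z up; its front (-x) is the side to which the scanner's window looks.
- scanner: Cordless pistol-shaped scanner, white plastic, 0.22 kg, handle down in the cradle's socket (58 mm deep, 2 mm play), drawn straight up. Origin at the foot of the handle, 14 mm above the bench; z up the handle, x to the back (window at the -x end), y sideways. Handle 38 (x) by 32 (y) by 112 mm; the head across its top is 108 mm long, looks 15 degrees upwards, top about 180 mm above the bench.
- window (a point): Centre of the scanner's window, front end of the head, at [-0.059, 0, 0.143] m in the scanner's axes. Its x axis is the line of sight, outwards ([-0.966, 0, 0.257] in the scanner's axes); y is along the scanner's -y. Needs no trigger: reads a label 50 to 150 mm away, line of sight within 35 degrees of square to it and within 25 mm of its centre.
- grip (a point): Middle of the head's white rear part, the place to hold it: 84 mm long, 52 mm wide between flat sides (along the scanner's y), 40 mm high. At [0.004, 0, 0.126] m in the scanner's axes, 65 mm behind the window along the line of sight. The black bezel round the window in front of it is 62 mm wide. Axes as the scanner's.
- portion_cup: Bystander: clear plastic portion cup, 66 mm across, 34 mm high, near the front of the cradle; origin under its centre.
- jam_jar: Bystander: lidded jam jar, 60 mm across, 75 mm high, behind the cradle; origin under its centre.
- spoon: Bystander: steel serving spoon 260 mm long, lying on the bench on the robot's right; origin under its middle.
- mug: Bystander: white mug 80 mm across, 90 mm high, on the robot's left; origin under its centre.
- squeeze_bottle: Bystander: clear bottle with a white cap, 56 mm across, 170 mm high, at the left of the work area; origin under its centre.
- shaker: Bystander: aluminium salt shaker 44 mm across, 75 mm high, in front of the meal box; origin under its centre.
- milk_carton: Bystander: small milk carton 62 by 62 mm, 126 mm high, at the right of the work area; origin under its centre.

How it is judged:
On the way, in this order (a step that is already met when the one before it is completed fails the run):
1. the box's lid is shut fully down while the scanner still stands in its cradle (value of joint lid below 0.04 rad and z of scanner in the frame of cradle below 0.03 m and horizontal distance between scanner and cradle below 0.02 m), for 0.2 s.
2. the scanner is drawn up out of the cradle's socket, in the fingers (z of scanner in the frame of cradle above 0.075 m and contact force between scanner and the fingers above 1 N and contact force between scanner and cradle below 0.1 N), for 0.1 s.
At the end, for the whole second after the job is handed in: Lid shut (under 0.05 rad); scanner still in the fingers, clear of box and cradle, window 160 mm or more above the bench, line of sight within 35 degrees of straight down, 50 to 150 mm from the label and within 25 mm of its centre each way; under 30 mm/s and 0.15 rad/s (value of joint lid below 0.05 rad and angle between window's own x axis and vertical above 2.53 rad and x of label in the frame of window between 0.05 and 0.15 m and y of label in the frame of window between -0.025 and 0.025 m and z of label in the frame of window between -0.025 and 0.025 m and height (world z) of window above 0.16 m and contact force between scanner and the fingers above 1 N and contact force between scanner and mealbox below 0.1 N and contact force between scanner and cradle below 0.1 N and linear speed of scanner below 0.03 m/s and angular speed of scanner below 0.15 rad/s); the arm keeps its last pose, push and grip.
It fails at once if a bystander is moved by more than 30 mm (distance of any of portion_cup, jam_jar, spoon, mug, squeeze_bottle, shaker, milk_carton from where it was at the start of the episode above 0.03 m).
It fails at once if the scanner is dropped or let down on the bench (height (world z) of window below 0.09 m).
It also fails if it takes over 64 s, if anything falls off the work surface, if the arm or the gripper's body presses on something with over 40 N, if the wrist force passes 120 N, or if a joint passes its speed limit or range.

ROBOT

A 6-joint arm with a two-finger parallel gripper is mounted at the origin on the work surface. World frame = base frame: x ahead of the robot, y to its left, z up, the work surface at z = 0. Lengths are in m, angles in rad, forces in N, time in s.
With the tool pointing down it reaches from about 0.35 to 0.85 m from the base axis. Payload 8.1 kg.
Tool frame: the origin (TCP) lies on the mounting face of the last link; the fingertips stand 186 mm ahead of it and the grasp point (between the pads) lies 167 mm ahead of it; y points along the fingers, x is the direction in which the jaws open and shut, and the axes are right-handed (so a half turn about y gives the same grasp; the last joint's range is limited). The gripper opens to 93 mm and grips with 3 to 60 N. Pads are 15 mm wide; open, the fingers measure 128 mm over their backs; the gripper's body (75 mm by 188 mm) begins 65 mm behind the grasp point.
Start: joints at [-1.214, 0.13, 1.488, -0, 1.523, -0.085], TCP at [0.257, -0.542, 0.405] pointing down, gripper open.
Joint ranges: [-2.96, 2.96], [-0.89, 2.26], [0.02, 2.5], [-1.34, 4.48], [0, 2.73], [-2.66, 2.66]. Speed limits (rad/s): [2.39, 2.39, 2.79, 3.14, 3.14, 3.14].

INTERFACE

Orientations are given as a rotation vector (axis times angle).
In Python, from plant import robot, imaging gives the robot as it stands.
- The arm moves only by the shell command python3 -m inch 'ROWS' [OPENING] [FORCE]. ROWS is JSON, a list of rows, each an object of numbers: "x", "y", "z": the shift along the tool's x, y, z in mm; "twist": the turn about the tool's y in rad. In form: [{"x": .., "y": .., "z": .., "twist": ..}, ...]. A call has 1 to 12 rows; each row shifts and turns the commanded pose from where the row before left it, along the tool's axes as they then stand; what a row does not reach is not made up. A row lasts 1/10 s, in which the tool goes at most 50 mm and 8.59 degrees, less where a joint would pass 70% of its speed; a pose out of reach is approached as far as the arm can. A call with a gripper value outside its range is refused whole. OPENING is the gripper command: -1 is shut, 1 is fully open, values between are in proportion, set as the call begins (- or left out, the last holds). The fingers move at their own pace and stop on an object; FORCE is the grip in N (left out, the last holds). Time passes only in rows, so rows that do not move let the fingers close. It gives the time, the measured TCP pose, the force and the opening at its end, in the units of the state.
- robot.read_state(): the state, without advancing time (a new reading comes with each control period).
- imaging.read_camera(name): name is "scene" or "top"; returns a dict with "color" (384x512x3 uint8, red, green, blue), "depth" (384x512 float32, m along the optical axis (not along the pixel's ray), 0 where there is no reading), "fx", "fy", "cx", "cy" (pixels), "rvec" (rotation vector, rad) and "tvec" (3), from world to camera coordinates, as OpenCV has them. Camera axes: x right, y down, z forward; pixel columns grow to the right and rows downward; lengths in m; the calibration is good to about 2 mm. A picture is of the moment at which its call begins.
- robot.close_job(): hands the job in, once; it reports no verdict.
The state is a dict: "t": time; "q": joint angles; "dq": joint speeds; "joint_torque": joint torques, N m; "tool_pos": TCP position; "orientation": TCP orientation; "force": force on the tool from outside, world axes, zero at the start; "wrist_torque": the same for the moment, N m; "opening": finger opening in m.
Only numpy, scipy, OpenCV 4.12 (cv2) and the standard library are available. Lean on these libraries where they do the work, as an engineer would, in place of code of your own. Each camera call takes 0.05 s, during which the arm holds its last target.

## Working session

There is one attempt and no reset: what is moved stays moved. The work goes in short steps, Python scripts to look and compute and a shell command to move; the robot and the scene stay as the last step left them, time stands still between calls to the robot, and variables do not carry over. Pictures are saved under pics/ and viewed, and the job is handed in when it is done.

```bash
ls; mkdir -p pics; cat > h.py <<'E'
import numpy as np, cv2
from plant import robot, imaging
from scipy.spatial.transform import Rotation as R
def cam(n):
    c=imaging.read_camera(n); Rm=cv2.Rodrigues(np.array(c["rvec"],float))[0]; c["R"]=Rm; c["t"]=np.array(c["tvec"],float).ravel()
    d=c["depth"]; v,u=np.mgrid[0:d.shape[0],0:d.shape[1]]
    P=np.stack([(u-c["cx"])/c["fx"]*d,(v-c["cy"])/c["fy"]*d,d],-1)
    c["W"]=(P-c["t"])@Rm
    c["W"][d==0]=np.nan
    return c
def proj(c,p):
    q=c["R"]@np.asarray(p)+c["t"]; return q[0]/q[2]*c["fx"]+c["cx"],q[1]/q[2]*c["fy"]+c["cy"]
def save(c,name):
    cv2.imwrite("pics/"+name,cv2.resize(c["color"][...,::-1],(800,600),interpolation=cv2.INTER_CUBIC))
E
python3 - <<'E'
from h import *
for n in("scene","top"):
    c=cam(n); save(c,n+"1.png"); np.save(n+"_W.npy",c["W"]); np.save(n+"_c.npy",c["color"])
    print(n,-c["R"].T@c["t"],c["R"][2],c["fx"])
s=robot.read_state(); print(s); print(R.from_rotvec(s["orientation"]).as_matrix())
E
```

```text
pics
scene [0.7207471  0.70453475 1.31064331] [-0.1328247  -0.49543614 -0.85842917] 487.8650553968143
top [0.39110303 0.00269481 1.44562619] [ 0.10106203  0.00115529 -0.99487946] 407.53448861160297
{'t': 0.1, 'q': array([-1.21437636e+00,  1.31057081e-01,  1.48913932e+00,  2.22474989e-05,
        1.52299619e+00, -8.54202443e-02]), 'dq': array([-0.00117774, -0.00053018, -0.00383084,  0.00111388,  0.00057984,
        0.00133115]), 'joint_torque': array([ 6.19052771e-04, -5.61341965e+01, -4.93096483e+01,  7.69997737e-02,
        2.91105034e-02, -5.39555617e-05]), 'tool_pos': array([ 0.25650571, -0.54218676,  0.40382622]), 'orientation': array([-1.38540815,  0.87879497, -0.87672708]), 'force': array([-0.56575268, -0.30366823,  0.39689748]), 'wrist_torque': array([ 0.0381403 , -0.02060467,  0.05764614]), 'opening': 0.09276815434477119}
[[ 4.27602272e-01 -5.37425132e-04  9.03966818e-01]
 [-9.03965576e-01  1.50713327e-03  4.27602580e-01]
 [-1.59220284e-03 -9.99998720e-01  1.58639792e-04]]
```

View pics/scene1.png

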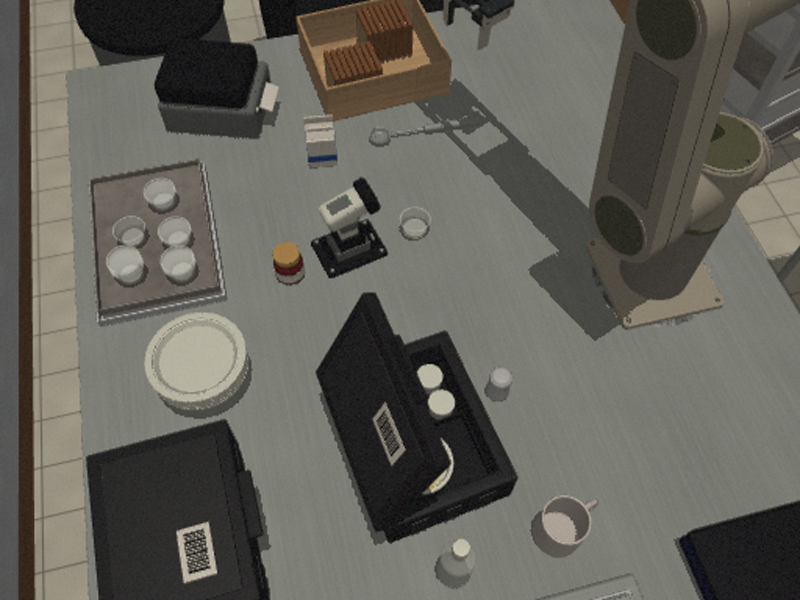

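View pics/top1.png

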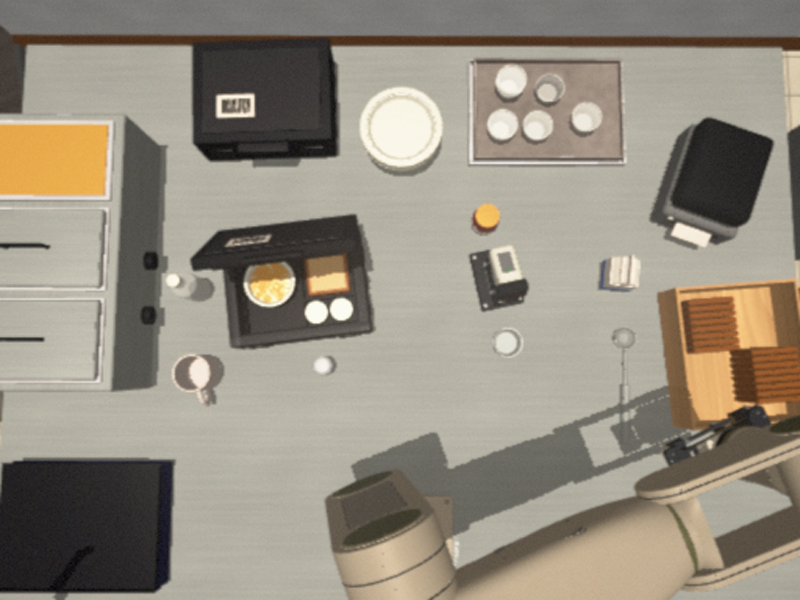

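```bash
python3 - <<'E'
from h import *
W=np.load("top_W.npy"); C=np.load("top_c.npy").astype(int); g=C.sum(-1)
def at(px,py):
    u=int(px*512/800);v=int(py*384/600); return W[v,u],C[v,u]
for n,p in dict(boxFL=(235,345),boxFR=(370,330),boxmid=(300,338),cradle=(488,300),cradle2=(478,255),head=(505,262),bezel=(508,286),jar=(487,217),cup=(507,342),shaker=(324,366),bottle=(181,285),mug=(192,372),carton=(622,272),lidtopL=(200,258),lidtopR=(352,220)).items(): print(n,at(*p)[0].round(3),at(*p)[1])
# clouds
def rect(mask,name):
    P=W[mask]; r=cv2.minAreaRect((P[:,:2]*1000).astype(np.float32)); print(name,len(P),r)
v,u=np.mgrid[0:384,0:512]; px=u*800/512; py=v*600/384
z=W[...,2]
roi=(px>185)&(px<385)&(py>205)&(py<355)
rect(roi&(z>.085)&(z<.103),"rim"); 
roi2=(px>465)&(px<535)&(py>240)&(py<315)
rect(roi2&(z>.009)&(z<.02),"base"); rect(roi2&(z>.1),"head");rect(roi2&(z>.1)&(g>300),"white");rect(roi2&(z>.1)&(g<200),"bezel")
m=roi&(z>.13); P=W[m]; 
Q=P-P.mean(0); U,S,V=np.linalg.svd(Q,full_matrices=False); print("lid",P.mean(0),V,S, P.min(0),P.max(0))
E
```

```text
boxFL [0.435 0.359 0.092] [95 89 87]
boxFR [0.466 0.074 0.096] [75 69 66]
boxmid [0.449 0.22  0.094] [85 80 74]
cradle [ 0.539 -0.19   0.008] [85 81 78]
cradle2 [ 0.641 -0.165  0.018] [85 80 77]
head [ 0.603 -0.206  0.162] [139 132 124]
bezel [ 0.55  -0.21   0.172] [60 59 58]
jar [ 0.717 -0.179  0.079] [245 193  95]
cup [ 0.447 -0.233  0.002] [228 228 215]
shaker [0.389 0.171 0.074] [247 243 237]
bottle [0.553 0.456 0.161] [142 136 125]
mug [0.374 0.477 0.009] [244 231 219]
carton [ 0.59  -0.464  0.104] [242 232 214]
lidtopL [0.582 0.367 0.314] [49 44 45]
lidtopR [0.692 0.108 0.154] [53 48 45]
rim 1424 ((548.6634521484375, 277.9843444824219), (225.9927520751953, 395.6991271972656), 8.154675483703613)
base 378 ((578.9957885742188, -221.58148193359375), (150.07151794433594, 135.00991821289062), 2.396148204803467)
head 620 ((582.027587890625, -213.4495849609375), (110.74942016601562, 61.87260055541992), 11.602819442749023)
white 408 ((582.6808471679688, -214.0570068359375), (112.43527221679688, 56.111900329589844), 16.049468994140625)
bezel 180 ((541.8419189453125, -217.98318481445312), (30.369258880615234, 54.641822814941406), 12.428808212280273)
lid [0.61860982 0.23723157 0.2641649 ] [[ 0.13839168 -0.99020909 -0.01826771]
 [-0.48136803 -0.08337301  0.87254442]
 [-0.86552444 -0.11195939 -0.48819313]] [4.24407122 3.19185469 0.42671832] [0.5599837  0.08674466 0.13002751] [0.70337188 0.4538979  0.33511565]
```

```bash
python3 - <<'E'
from h import *
from scipy.optimize import least_squares
W=np.load("top_W.npy"); C=np.load("top_c.npy").astype(int); g=C.sum(-1)
v,u=np.mgrid[0:384,0:512]; px=u*800/512; py=v*600/384; z=W[...,2]
def show(m,n):
    P=W[m]; P=P[np.isfinite(P).all(1)]; print(n,len(P),np.percentile(P,[2,50,98],axis=0).round(3).tolist()); return P
# lid upper plane fit
m=(px>185)&(px<385)&(py>205)&(py<355)&(z>.14)&(g<330)
P=show(m,'lid')
# front rim: z 0.085-0.1, between
m=(px>228)&(px<376)&(py>318)&(py<350)&(z>.08)&(z<.105)&(g<330)
P=show(m,'front'); b=np.polyfit(P[:,1],P[:,0],1);print(b)
# right rim
m=(px>355)&(px<380)&(py>255)&(py<335)&(z>.08)&(z<.105)&(g<330)
P=show(m,'right'); print(np.polyfit(P[:,0],P[:,1],1))
# crops enlarged
img=C.astype(np.uint8)[...,::-1]
a=cv2.resize(img[130:230,118:250],None,fx=6,fy=6,interpolation=cv2.INTER_CUBIC)[:600,:800]; cv2.imwrite("pics/cropbox.png",a)
a=cv2.resize(img[150:200,295:345],None,fx=11,fy=11,interpolation=cv2.INTER_CUBIC); cv2.imwrite("pics/cropscan.png",a)
E
```

```text
lid 2309 [[0.568, 0.095, 0.147], [0.61, 0.231, 0.292], [0.686, 0.38, 0.33]]
front 806 [[0.432, 0.077, 0.083], [0.459, 0.239, 0.096], [0.486, 0.368, 0.102]]
[-0.07615625  0.47694459]
right 347 [[0.465, 0.074, 0.086], [0.529, 0.091, 0.096], [0.619, 0.102, 0.102]]
[0.06998397 0.05235286]
```

View pics/cropbox.png

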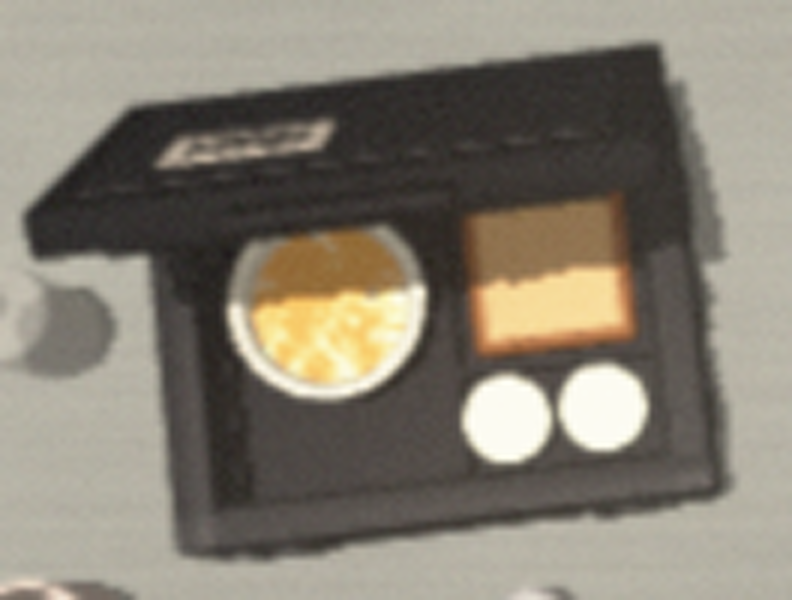

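View pics/cropscan.png

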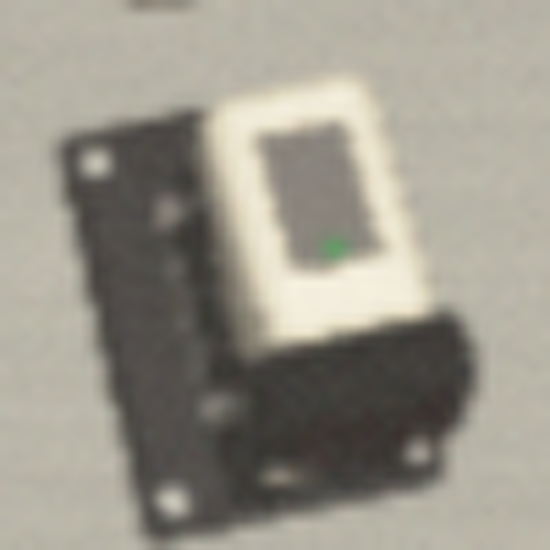

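```bash
cat > fit.py <<'E'
from h import *
from scipy.optimize import minimize
S=4
def frame(x,y,yaw): 
    return R.from_euler('z',yaw).as_matrix(),np.array([x,y,0])
def boxpts(x0,x1,y0,y1,z0,z1): return np.array([[a,b,c] for a in(x0,x1) for b in(y0,y1) for c in(z0,z1)])
def boxparts(p):
    x,y,yaw,th=p; Rm,t=frame(x,y,yaw)
    A=boxpts(-.115,.115,-.15,.15,0,.095)
    L=boxpts(-.230,0,-.15,.15,0,.025); lip=boxpts(-.251,-.23,-.055,.055,.007,.017)
    Ry=R.from_euler('y',th).as_matrix()  # front (-x) goes up
    h=np.array([.115,0,.095])
    return [q@Rm.T+t for q in (A,L@Ry.T+h,lip@Ry.T+h)]
def pj(c,P):
    q=P@c["R"].T+c["t"]; return np.stack([q[:,0]/q[:,2]*c["fx"]+c["cx"],q[:,1]/q[:,2]*c["fy"]+c["cy"]],1)
def sil(c,parts):
    m=np.zeros((384*S,512*S),np.uint8)
    for P in parts:
        h=cv2.convexHull(((pj(c,P)+.5)*S).astype(np.float32)).astype(np.int32); cv2.fillConvexPoly(m,h,1)
    return m
def dark(c,roi,thr):
    g=c["color"].astype(np.float32).max(-1); g=cv2.resize(g,None,fx=S,fy=S,interpolation=cv2.INTER_CUBIC)
    m=np.zeros_like(g,np.uint8); x0,y0,x1,y1=[int(k*S*.64) for k in roi]; m[y0:y1,x0:x1]=g[y0:y1,x0:x1]<thr
    cs,_=cv2.findContours(m,cv2.RETR_EXTERNAL,cv2.CHAIN_APPROX_NONE); k=max(cs,key=cv2.contourArea)
    o=np.zeros_like(m); cv2.drawContours(o,[k],-1,1,-1); return o
def fit(cams,masks,parts,p0,steps):
    def f(p):
        e=0
        for c,m in zip(cams,masks): s=sil(c,parts(p)); e+=(s^m).sum()/m.sum()
        return e
    sim=[np.array(p0)]+[np.array(p0)+np.eye(len(p0))[i]*steps[i] for i in range(len(p0))]
    r=minimize(f,p0,method="Nelder-Mead",options=dict(initial_simplex=sim,xatol=1e-4,fatol=1e-4,maxiter=300)); return r
def overlay(c,parts,name,crop,masks=None):
    im=cv2.resize(c["color"][...,::-1],None,fx=S,fy=S,interpolation=cv2.INTER_CUBIC).copy()
    for P in parts:
        q=((pj(c,P)+.5)*S).astype(np.int32)
        for i in range(8):
            for b in (1,2,4):
                if not i&b: cv2.line(im,tuple(map(int,q[i])),tuple(map(int,q[i|b])),(0,255,0),1)
    x0,y0,x1,y1=[int(k*S*.64) for k in crop]; a=im[y0:y1,x0:x1]
    f=min(800/a.shape[1],600/a.shape[0]); cv2.imwrite("pics/"+name,cv2.resize(a,None,fx=f,fy=f))
E
python3 - <<'E'
from fit import *
ct,cs=cam("top"),cam("scene")
ms=[dark(ct,(150,200,390,360),115),dark(cs,(300,280,530,550),75)]
for m,n in zip(ms,"ts"): cv2.imwrite(f"pics/m{n}.png",cv2.resize(m*255,(800,600)))
p0=[.56,.235,.125,1.06]
for cc,mm in (([ct],ms[:1]),([cs],ms[1:]),([ct,cs],ms)):
    r=fit(cc,mm,boxparts,p0,[.02,.02,.05,.1]); print(r.x.round(4),r.fun)
overlay(ct,boxparts(r.x),"ob_t.png",(150,200,400,380)); overlay(cs,boxparts(r.x),"ob_s.png",(290,270,540,560))
E
```

```text
[0.5606 0.2316 0.1233 1.1324] 0.019889194804317348
[0.5658 0.2364 0.1172 1.1245] 0.02702661604667312
[0.5623 0.2329 0.1228 1.1272] 0.07856372950702036
```

View pics/ob_t.png

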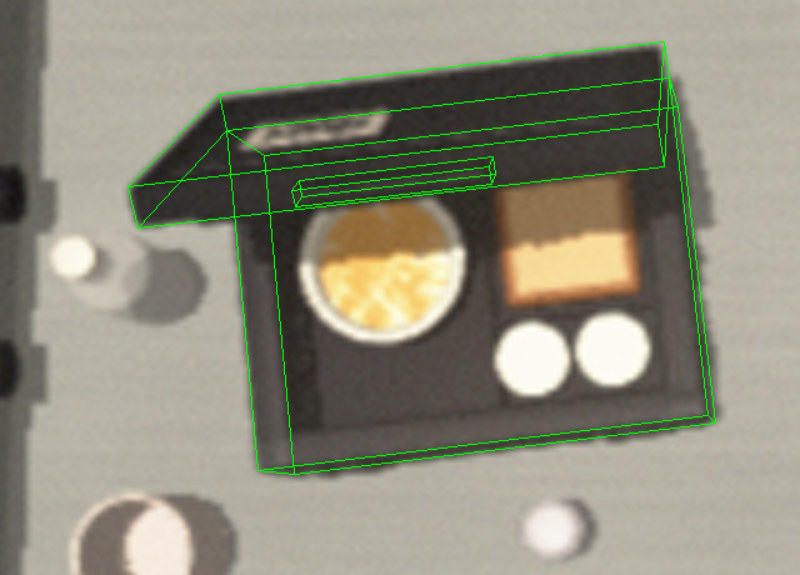

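View pics/ob_s.png

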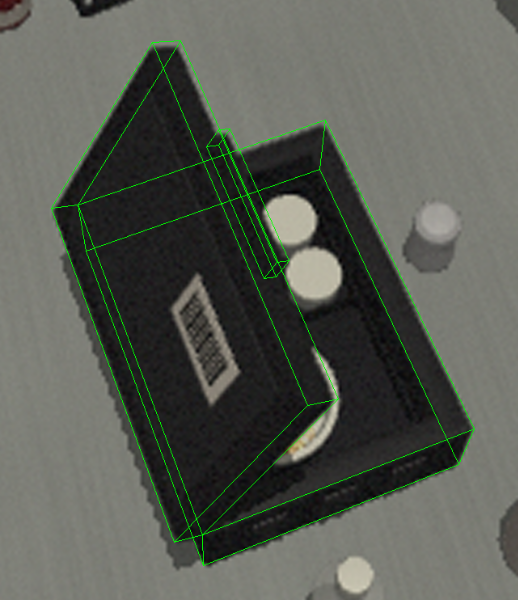

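```bash
cat >> fit.py <<'E'
def headparts(M,t):
    # M,t: scanner frame in world
    Rh=np.array([[.966,0,.257],[0,1,0],[-.257,0,.966]]) # head x (backward) axis col: (.966,0,-.257)
    g=np.array([.004,0,.126])
    H=boxpts(-.042,.042,-.026,.026,-.02,.02); B=boxpts(-.065,-.042,-.031,.031,-.025,.025)
    hd=boxpts(-.019,.019,-.016,.016,0,.112)
    return [q@M.T+t for q in (H@Rh.T+g,B@Rh.T+g,hd)]
def cradleparts(p):
    x,y,yaw=p; Rm,t=frame(x,y,yaw)
    return [q@Rm.T+t for q in (boxpts(-.0675,.0675,-.05,.05,0,.014),boxpts(-.028,.028,-.025,.025,0,.072))]+headparts(Rm,t+[0,0,.014])
E
python3 - <<'E'
from fit import *
ct,cs=cam("top"),cam("scene")
def mk(c,roi,lo,hi):
    g=c["color"].astype(np.float32).max(-1); g=cv2.resize(g,None,fx=S,fy=S,interpolation=cv2.INTER_CUBIC)
    m=np.zeros_like(g,np.uint8); x0,y0,x1,y1=[int(k*S*.64) for k in roi]; k=g[y0:y1,x0:x1]; m[y0:y1,x0:x1]=(k<lo)|(k>hi)
    q=cv2.findContours(m,cv2.RETR_EXTERNAL,cv2.CHAIN_APPROX_NONE)[0]; o=np.zeros_like(m); cv2.drawContours(o,[max(q,key=cv2.contourArea)],-1,1,-1); return o
print(ct["color"][150:210:10,290].max(-1),cs["color"][150,195:260:10].max(-1))
ms=[mk(ct,(462,235,535,320),118,205),mk(cs,(305,175,395,280),72,150)]
p0=[.585,-.2,.15]
for cc,mm in (([ct],ms[:1]),([cs],ms[1:]),([ct,cs],ms)):
    r=fit(cc,mm,cradleparts,p0,[.02,.02,.05]); print(r.x.round(4),r.fun)
overlay(ct,cradleparts(r.x),"oc_t.png",(455,230,545,320)); overlay(cs,cradleparts(r.x),"oc_s.png",(300,170,400,285))
E
```

```text
[181 184 187 182 186 179] [126 127  11  97  15 125 124]
[ 0.5887 -0.2087  0.2171] 0.641755634638197
[ 0.594  -0.2082  0.1893] 0.8856535349359164
[ 0.5917 -0.209   0.2025] 1.5576444173947206
```

View pics/oc_t.png

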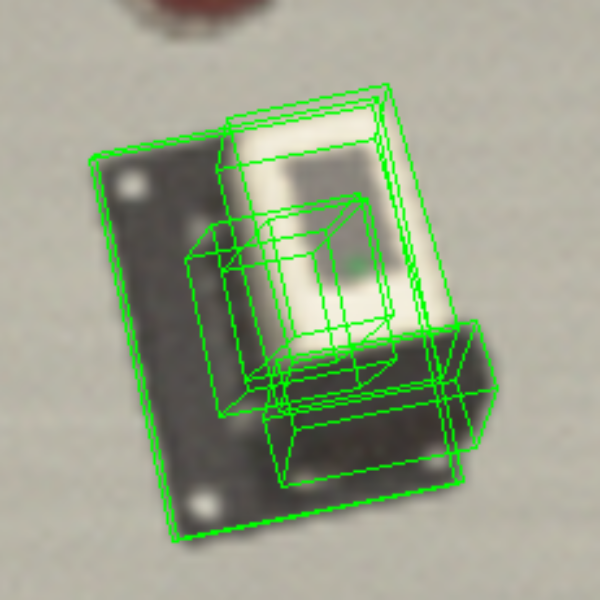

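View pics/oc_s.png

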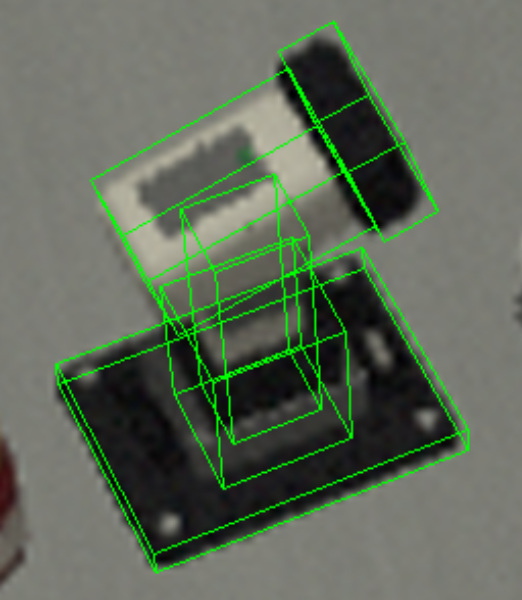

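```bash
cat >> h.py <<'E'
EX=lambda a: np.array([np.cos(a),np.sin(a),0])
BOX=(0.562,0.233,0.1225)
def lidpt(th,xl,zl,yl=0):
    h=np.array([BOX[0],BOX[1],0])+.115*EX(BOX[2]); h[2]=.095
    return h+EX(BOX[2])*(xl*np.cos(th)+zl*np.sin(th))+EX(BOX[2]+np.pi/2)*yl+np.array([0,0,-xl*np.sin(th)+zl*np.cos(th)])
def rel(tcp,M=None):
    s=robot.read_state(); M0=R.from_rotvec(s["orientation"]).as_matrix() if M is None else M
    return (M0.T@(np.asarray(tcp)-s["tool_pos"])*1000).round(1)
def st():
    s=robot.read_state(); M=R.from_rotvec(s["orientation"]).as_matrix(); print("t",s["t"],"pos",s["tool_pos"].round(4),"x",M[:,0].round(3),"y",M[:,1].round(3),"F",s["force"].round(2),"T",s["wrist_torque"].round(2),"open",round(s["opening"],4)); return s,M
E
python3 -m inch '[{"y":-45,"twist":0.107},{"y":-45,"twist":0.107},{"y":-45,"twist":0.107},{}]' -1
python3 - <<'E'
from h import *
s,M=st()
for th in np.linspace(1.127,0,8):
    p=lidpt(th,-.205,.025); print(round(th,2),p.round(3),rel(p+[0,0,.186]))
E
```

```text
t 0.3 pos [ 0.2565 -0.5423  0.4044] x [ 0.428 -0.904 -0.001] y [-0.     0.001 -1.   ] F [0.1  0.79 0.89] T [-0.02  0.02  0.01] open 0.0935
1.13 [0.611 0.239 0.291] [-554.8  -72.1  654.7]
0.97 [0.581 0.235 0.278] [-564.3  -59.1  625.7]
0.8 [0.553 0.232 0.26 ] [-573.1  -41.3  599. ]
0.64 [0.528 0.229 0.238] [-580.9  -19.3  575.4]
0.48 [0.507 0.226 0.212] [-587.5    6.4  555.5]
0.32 [0.491 0.224 0.184] [-592.7   35.2  539.7]
0.16 [0.479 0.223 0.153] [-596.4   66.2  528.5]
0.0 [0.473 0.222 0.12 ] [-598.5   98.8  522.2]$[0]: bad value
```

```bash
python3 -m inch '[{"x":0,"y":-45,"z":0,"twist":0.107},{"x":0,"y":-45,"z":0,"twist":0.107},{"x":0,"y":-45,"z":0,"twist":0.107},{"x":0,"y":0,"z":0,"twist":0}]' -1
python3 - <<'E'
from h import *
s,M=st()
for th in np.linspace(1.127,0,8):
    p=lidpt(th,-.205,.025); print(round(th,2),p.round(3),rel(p+[0,0,.186]))
E
```

```text
t: 0.7
tool_pos: [0.2566, -0.5424, 0.5484]
orientation: [-1.268, 1.114, -1.133]
force: [0.8, -0.8, 1.2]
opening: 0.0657
t 0.7 pos [ 0.2566 -0.5424  0.5484] x [ 0.117 -0.993  0.012] y [ 0.004 -0.012 -1.   ] F [ 0.78 -0.82  1.25] T [ 0.02 -0.07  0.02] open 0.0657
1.13 [0.611 0.239 0.291] [-735.3   64.   443.5]
0.97 [0.581 0.235 0.278] [-735.3   76.9  412.9]
0.8 [0.553 0.232 0.26 ] [-735.4   94.6  384.8]
0.64 [0.528 0.229 0.238] [-735.6  116.5  359.8]
0.48 [0.507 0.226 0.212] [-735.8  142.2  338.8]
0.32 [0.491 0.224 0.184] [-736.   170.9  322.1]
0.16 [0.479 0.223 0.153] [-736.3  201.9  310.2]
0.0 [0.473 0.222 0.12 ] [-736.7  234.4  303.4]
```

```bash
python3 -m inch '[{"x":-37,"y":0,"z":22,"twist":0},{"x":-37,"y":0,"z":22,"twist":0},{"x":-37,"y":0,"z":22,"twist":0},{"x":-37,"y":0,"z":22,"twist":0},{"x":-37,"y":0,"z":22,"twist":0},{"x":-37,"y":0,"z":22,"twist":0},{"x":-37,"y":0,"z":22,"twist":0},{"x":-37,"y":0,"z":22,"twist":0},{"x":-37,"y":0,"z":22,"twist":0},{"x":-37,"y":0,"z":22,"twist":0},{"x":-37,"y":0,"z":22,"twist":0},{"x":-37,"y":0,"z":22,"twist":0}]' -1
python3 -m inch '[{"x":-37,"y":0,"z":22,"twist":0},{"x":-37,"y":0,"z":22,"twist":0},{"x":-37,"y":0,"z":22,"twist":0},{"x":-37,"y":0,"z":22,"twist":0},{"x":-37,"y":0,"z":22,"twist":0},{"x":-37,"y":0,"z":22,"twist":0},{"x":-37,"y":0,"z":22,"twist":0},{"x":-37,"y":0,"z":22,"twist":0},{"x":0,"y":0,"z":0,"twist":0},{"x":0,"y":0,"z":0,"twist":0}]' -1
python3 - <<'E'
from h import *
s,M=st()
for th in np.linspace(1.127,0,8):
    p=lidpt(th,-.205,.025); print(round(th,2),p.round(3),rel(p+[0,0,.186]))
c=cam("scene"); save(c,"s2.png")
E
```

```text
t: 1.9
tool_pos: [0.4654, -0.068, 0.5394]
orientation: [-1.264, 1.119, -1.119]
force: [1.1, -0.8, -0.4]
opening: 0.0006
t: 2.9
tool_pos: [0.6044, 0.2462, 0.538]
orientation: [-1.267, 1.119, -1.118]
force: [0.0, -0.2, 0.3]
opening: 0.0004
t 2.9 pos [0.6044 0.2462 0.538 ] x [ 0.123 -0.992  0.001] y [-0.002 -0.001 -1.   ] F [ 0.03 -0.17  0.27] T [-0.    0.02 -0.05] open 0.0004
1.13 [0.611 0.239 0.291] [ 7.9 61.1  6. ]
0.97 [0.581 0.235 0.278] [  7.9  74.2 -24.5]
0.8 [0.553 0.232 0.26 ] [  7.9  92.  -52.5]
0.64 [0.528 0.229 0.238] [  7.8 114.1 -77.3]
0.48 [0.507 0.226 0.212] [  7.8 139.9 -98.3]
0.32 [0.491 0.224 0.184] [   7.8  168.7 -114.8]
0.16 [0.479 0.223 0.153] [   7.8  199.7 -126.5]
0.0 [0.473 0.222 0.12 ] [   7.7  232.3 -133.1]
```

View pics/s2.png

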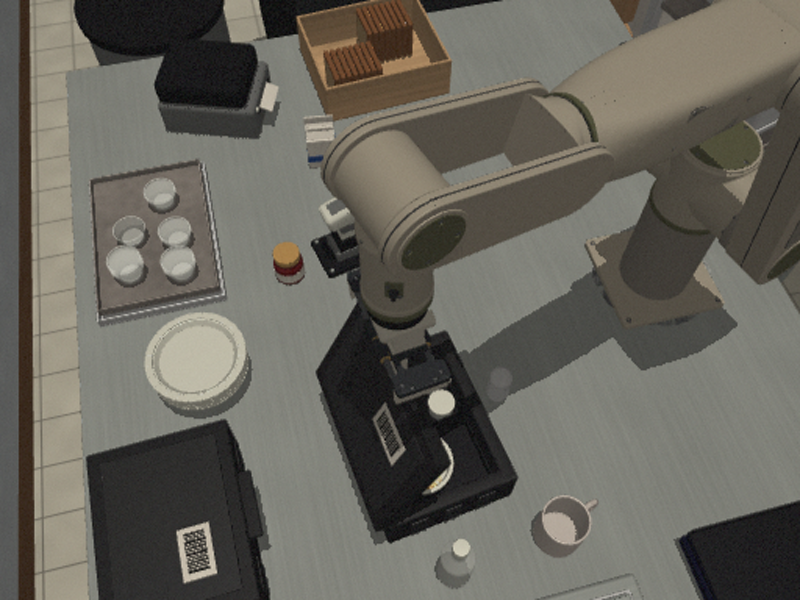

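```bash
python3 -m inch '[{"x":4,"y":25,"z":5,"twist":0},{"x":4,"y":25,"z":5,"twist":0},{"x":0,"y":6,"z":-5,"twist":0},{"x":0,"y":6,"z":-8,"twist":0},{"x":0,"y":6,"z":-14,"twist":0},{"x":0,"y":6,"z":-14,"twist":0},{"x":0,"y":9,"z":-14,"twist":0},{"x":0,"y":9,"z":-14,"twist":0}]' -1
python3 -m inch '[{"x":0,"y":11,"z":-13,"twist":0},{"x":0,"y":11,"z":-12,"twist":0},{"x":0,"y":13,"z":-11,"twist":0},{"x":0,"y":13,"z":-10,"twist":0},{"x":0,"y":14,"z":-9,"twist":0},{"x":0,"y":15,"z":-8,"twist":0}]' -1
python3 - <<'E'
from h import *
s,M=st(); c=cam("scene"); save(c,"s3.png")
E
```

```text
t: 3.75
tool_pos: [0.5457, 0.2292, 0.4496]
orientation: [-1.26, 1.118, -1.122]
force: [2.3, -0.3, -0.1]
opening: 0.0004
t: 4.35
tool_pos: [0.4835, 0.2218, 0.3724]
orientation: [-1.26, 1.118, -1.122]
force: [0.7, 0.4, 1.7]
opening: 0.0005
t 4.35 pos [0.4835 0.2218 0.3724] x [ 0.119 -0.993 -0.001] y [ 0.004  0.001 -1.   ] F [0.71 0.42 1.66] T [ 0.08 -0.18  0.  ] open 0.0005
```

View pics/s3.png

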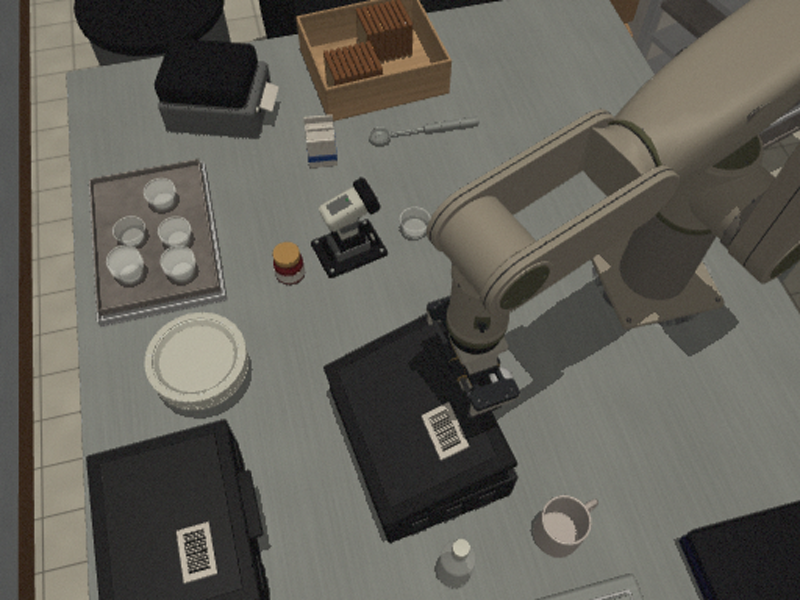

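```bash
python3 -m inch '[{"x":0,"y":13,"z":-5,"twist":0},{"x":0,"y":13,"z":-4,"twist":0},{"x":0,"y":13,"z":-3,"twist":0},{"x":0,"y":12,"z":-2,"twist":0},{"x":0,"y":10,"z":0,"twist":0},{"x":0,"y":4,"z":0,"twist":0},{"x":0,"y":2,"z":0,"twist":0}]' -1
python3 -m inch '[{"x":0,"y":1,"z":0,"twist":0},{"x":0,"y":1,"z":0,"twist":0}]' -1
```

```text
t: 5.1
tool_pos: [0.4699, 0.2209, 0.306]
orientation: [-1.266, 1.121, -1.119]
force: [-21.6, -8.5, 39.7]
opening: 0.0005
t: 5.3
tool_pos: [0.4699, 0.2209, 0.3059]
orientation: [-1.266, 1.12, -1.119]
force: [-26.4, -10.2, 48.1]
opening: 0.0008
```

```bash
python3 -m inch '[{"x":0,"y":-5,"z":0,"twist":0},{"x":0,"y":-40,"z":0,"twist":0},{"x":0,"y":-40,"z":0,"twist":0},{"x":0,"y":-40,"z":0,"twist":0},{"x":0,"y":0,"z":0,"twist":0},{"x":0,"y":0,"z":0,"twist":0}]' 1
python3 - <<'E'
from fit import *
s,M=st(); c=cam("scene"); overlay(c,boxparts([*BOX,0]),"s4.png",(290,170,560,560)); np.save("lidW.npy",c["W"])
W=c["W"]
for th in (0,):
  for x in(-.2,-.1,-.02):
    for y in(-.12,0,.12):
      p=lidpt(0,x,.025,y); u,v=proj(c,p); print((x,y),p.round(3),W[int(v+.5),int(u+.5)].round(3))
E
```

```text
t: 5.9
tool_pos: [0.4707, 0.2211, 0.4277]
orientation: [-1.261, 1.118, -1.12]
force: [-0.7, 0.4, -0.3]
opening: 0.0442
t 5.9 pos [0.4707 0.2211 0.4277] x [ 0.121 -0.993 -0.001] y [ 0.003  0.001 -1.   ] F [-0.68  0.42 -0.25] T [0.06 0.04 0.03] open 0.0442
(-0.2, -0.12) [0.492 0.104 0.12 ] [0.49  0.101 0.116]
(-0.2, 0) [0.478 0.223 0.12 ] [0.478 0.221 0.12 ]
(-0.2, 0.12) [0.463 0.342 0.12 ] [0.463 0.34  0.117]
(-0.1, -0.12) [0.592 0.116 0.12 ] [0.592 0.118 0.124]
(-0.1, 0) [0.577 0.235 0.12 ] [0.577 0.234 0.12 ]
(-0.1, 0.12) [0.562 0.354 0.12 ] [0.562 0.354 0.121]
(-0.02, -0.12) [0.671 0.126 0.12 ] [0.671 0.125 0.121]
(-0.02, 0) [0.656 0.245 0.12 ] [0.657 0.245 0.119]
(-0.02, 0.12) [0.642 0.364 0.12 ] [0.641 0.364 0.118]
```

View pics/s4.png

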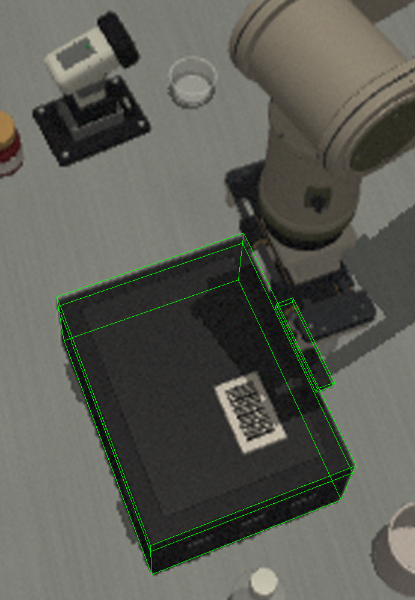

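```bash
python3 -m inch '[{"x":0,"y":0,"z":0,"twist":-0.083},{"x":0,"y":0,"z":0,"twist":0}]' 1
python3 - <<'E'
from h import *
s,M=st(); print(rel([.594,-.208,.307]))
E
```

```text
t: 6.15
tool_pos: [0.4699, 0.2208, 0.4244]
orientation: [-1.302, 1.059, -1.056]
force: [0.8, -0.3, 0.3]
opening: 0.0641
t 6.15 pos [0.4699 0.2208 0.4244] x [ 0.204 -0.979  0.   ] y [-0.003 -0.001 -1.   ] F [ 0.85 -0.3   0.26] T [ 0.02 -0.02  0.06] open 0.0641
[445.  117.5  34.6]
```

```bash
python3 -m inch '[{"x":45,"y":0,"z":3,"twist":0},{"x":45,"y":0,"z":3,"twist":0},{"x":45,"y":0,"z":3,"twist":0},{"x":45,"y":0,"z":3,"twist":0},{"x":45,"y":0,"z":3,"twist":0},{"x":45,"y":0,"z":4,"twist":0},{"x":45,"y":0,"z":4,"twist":0},{"x":45,"y":0,"z":4,"twist":0},{"x":45,"y":0,"z":4,"twist":0},{"x":40,"y":0,"z":4,"twist":0},{"x":0,"y":0,"z":0,"twist":0},{"x":0,"y":0,"z":0,"twist":0}]' 1
python3 - <<'E'
from h import *
s,M=st(); print(rel([.594,-.208,.307])); save(cam("scene"),"s5.png")
E
```

```text
t: 7.35
tool_pos: [0.5943, -0.2087, 0.4245]
orientation: [-1.298, 1.063, -1.058]
force: [0.2, 0.1, 0.4]
opening: 0.0931
t 7.35 pos [ 0.5943 -0.2087  0.4245] x [ 0.199 -0.98  -0.002] y [-0.003  0.002 -1.   ] F [0.16 0.07 0.35] T [ 0.01 -0.03  0.02] open 0.0931
[ -0.5 117.5   0.2]
```

View pics/s5.png

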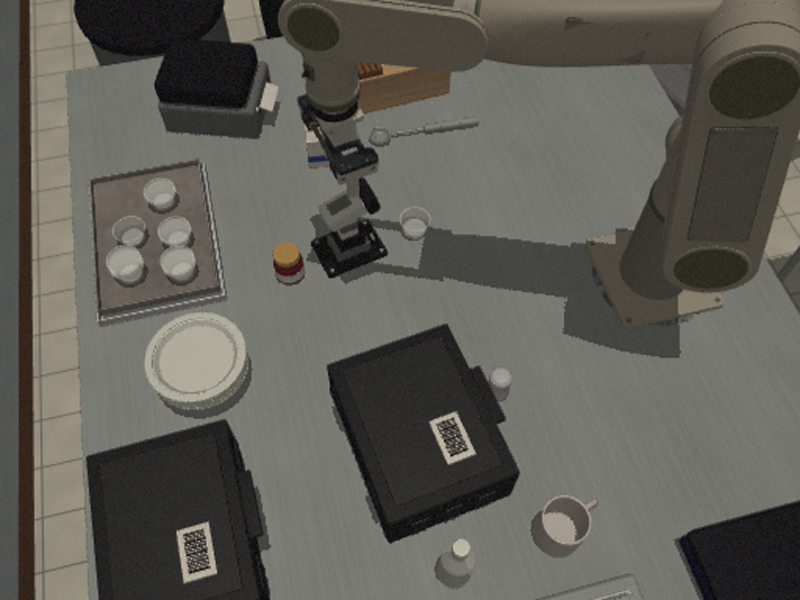

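```bash
python3 -m inch '[{"x":0,"y":30,"z":0,"twist":0},{"x":0,"y":30,"z":0,"twist":0},{"x":0,"y":30,"z":0,"twist":0},{"x":0,"y":20,"z":0,"twist":0},{"x":0,"y":8,"z":0,"twist":0},{"x":0,"y":0,"z":0,"twist":0},{"x":0,"y":0,"z":0,"twist":0}]' 1
python3 -m inch '[{"x":0,"y":0,"z":0,"twist":0},{"x":0,"y":0,"z":0,"twist":0},{"x":0,"y":0,"z":0,"twist":0},{"x":0,"y":0,"z":0,"twist":0},{"x":0,"y":0,"z":0,"twist":0},{"x":0,"y":0,"z":0,"twist":0},{"x":0,"y":0,"z":0,"twist":0},{"x":0,"y":0,"z":0,"twist":0}]' -1 25
```

```text
t: 8.1
tool_pos: [0.5949, -0.2073, 0.3101]
orientation: [-1.298, 1.056, -1.059]
force: [0.3, -0.7, 0.8]
opening: 0.0926
t: 8.9
tool_pos: [0.5945, -0.2079, 0.3088]
orientation: [-1.299, 1.058, -1.058]
force: [0.2, 0.1, 0.6]
opening: 0.0522
```

```bash
python3 -m inch '[{"x":0,"y":-5,"z":0,"twist":0},{"x":0,"y":-10,"z":0,"twist":0},{"x":0,"y":-15,"z":0,"twist":0},{"x":0,"y":-15,"z":0,"twist":0},{"x":0,"y":-15,"z":0,"twist":0},{"x":0,"y":-15,"z":0,"twist":0},{"x":0,"y":-15,"z":0,"twist":0},{"x":0,"y":-15,"z":0,"twist":0},{"x":0,"y":-15,"z":0,"twist":0},{"x":0,"y":0,"z":0,"twist":0},{"x":0,"y":0,"z":0,"twist":0}]' -1 25
python3 - <<'E'
from h import *
s,M=st(); save(cam("scene"),"s6.png")
E
```

```text
t: 10.0
tool_pos: [0.5946, -0.2078, 0.429]
orientation: [-1.299, 1.057, -1.058]
force: [0.3, 0.3, -2.8]
opening: 0.0524
t 10.0 pos [ 0.5946 -0.2078  0.429 ] x [ 0.202 -0.979  0.   ] y [ 0.001 -0.    -1.   ] F [ 0.34  0.28 -2.81] T [ 0.03  0.03 -0.05] open 0.0524
```

View pics/s6.png

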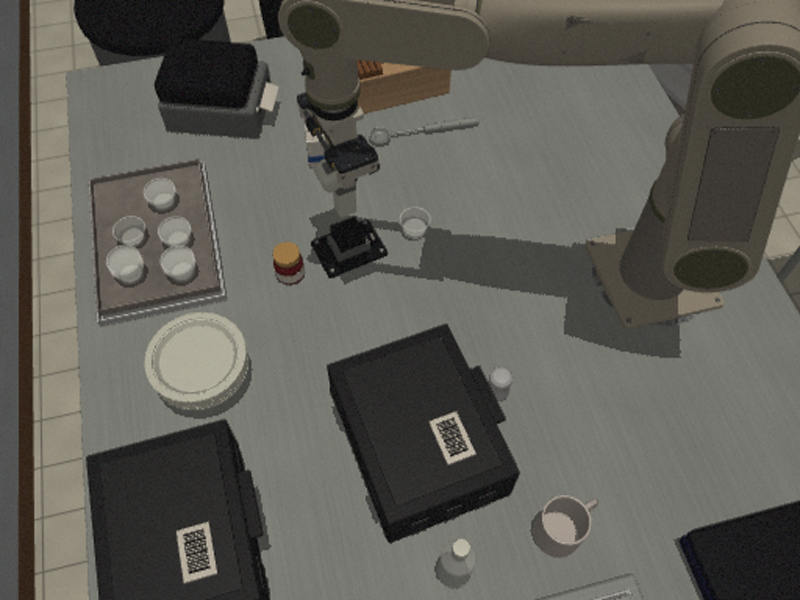

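```bash
python3 -m inch '[{"x":0,"y":-20,"z":0,"twist":0.04},{"x":0,"y":-20,"z":0,"twist":0.04},{"x":0,"y":0,"z":0,"twist":0}]' -1 25
python3 - <<'E'
from h import *
s,M=st(); print(rel([.741,.215,.387]))
E
```

```text
t: 10.35
tool_pos: [0.5948, -0.2079, 0.4709]
orientation: [-1.264, 1.115, -1.121]
force: [0.6, -0.1, -1.7]
opening: 0.0523
t 10.35 pos [ 0.5948 -0.2079  0.4709] x [ 0.123 -0.992  0.002] y [ 0.003 -0.001 -1.   ] F [ 0.55 -0.07 -1.66] T [-0.01 -0.05 -0.02] open 0.0523
[-401.9   83.8  196.8]
```

```bash
python3 -m inch '[{"x":-10,"y":0,"z":10,"twist":0},{"x":-25,"y":0,"z":15,"twist":0},{"x":-36,"y":0,"z":17,"twist":0},{"x":-40,"y":0,"z":20,"twist":0},{"x":-40,"y":0,"z":20,"twist":0},{"x":-40,"y":0,"z":20,"twist":0},{"x":-40,"y":0,"z":20,"twist":0},{"x":-40,"y":0,"z":20,"twist":0},{"x":-40,"y":0,"z":20,"twist":0},{"x":-40,"y":0,"z":15,"twist":0},{"x":-30,"y":0,"z":12,"twist":0},{"x":-21,"y":0,"z":8,"twist":0}]' -1 25
python3 -m inch '[{"x":0,"y":14,"z":0,"twist":0},{"x":0,"y":25,"z":0,"twist":0},{"x":0,"y":25,"z":0,"twist":0},{"x":0,"y":20,"z":0,"twist":0},{"x":0,"y":0,"z":0,"twist":0},{"x":0,"y":0,"z":0,"twist":0}]' -1 25
python3 - <<'E'
from h import *
s,M=st(); print(rel([.741,.215,.387])); save(cam("scene"),"s7.png")
E
```

```text
t: 11.55
tool_pos: [0.7402, 0.2196, 0.465]
orientation: [-1.27, 1.118, -1.113]
force: [-0.2, 0.2, -0.8]
opening: 0.0527
t: 12.15
tool_pos: [0.7399, 0.2151, 0.3827]
orientation: [-1.268, 1.12, -1.116]
force: [0.1, 0.4, -1.9]
opening: 0.0524
t 12.15 pos [0.7399 0.2151 0.3827] x [ 0.123 -0.992  0.   ] y [-0.003 -0.001 -1.   ] F [ 0.06  0.4  -1.91] T [-0.    0.01  0.  ] open 0.0524
[ 0.3 -4.3  1. ]
```

View pics/s7.png

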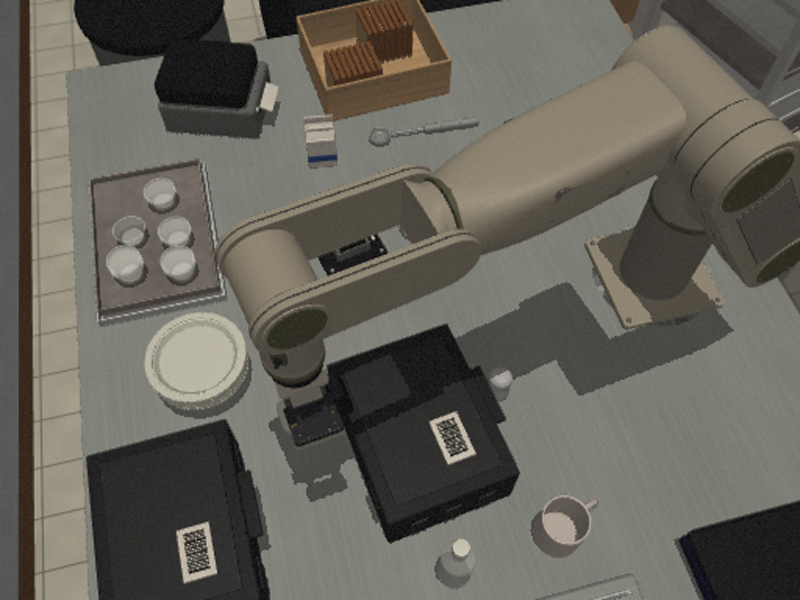

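```bash
python3 -m inch '[{"x":0,"y":0,"z":-15,"twist":0},{"x":0,"y":0,"z":-15,"twist":0},{"x":0,"y":0,"z":-8,"twist":0},{"x":0,"y":0,"z":-8,"twist":0},{"x":0,"y":0,"z":-8,"twist":0},{"x":0,"y":0,"z":-8,"twist":0}]' -1 25
python3 -m inch '[{"x":0,"y":0,"z":-8,"twist":0},{"x":0,"y":0,"z":-8,"twist":0},{"x":0,"y":0,"z":-8,"twist":0}]' -1 25
python3 - <<'E'
from h import *
s,M=st(); save(cam("scene"),"s8.png")
E
```

```text
t: 12.8
tool_pos: [0.6793, 0.2076, 0.3879]
orientation: [-1.26, 1.114, -1.12]
force: [4.7, 0.6, 2.9]
opening: 0.0519
t: 13.1
tool_pos: [0.6544, 0.2047, 0.3846]
orientation: [-1.265, 1.118, -1.118]
force: [4.2, 0.2, -3.4]
opening: 0.0515
t 13.1 pos [0.6544 0.2047 0.3846] x [ 0.123 -0.992 -0.   ] y [ 0.  0. -1.] F [ 4.2   0.17 -3.4 ] T [-0.09 -1.3  -0.04] open 0.0515
```

View pics/s8.png

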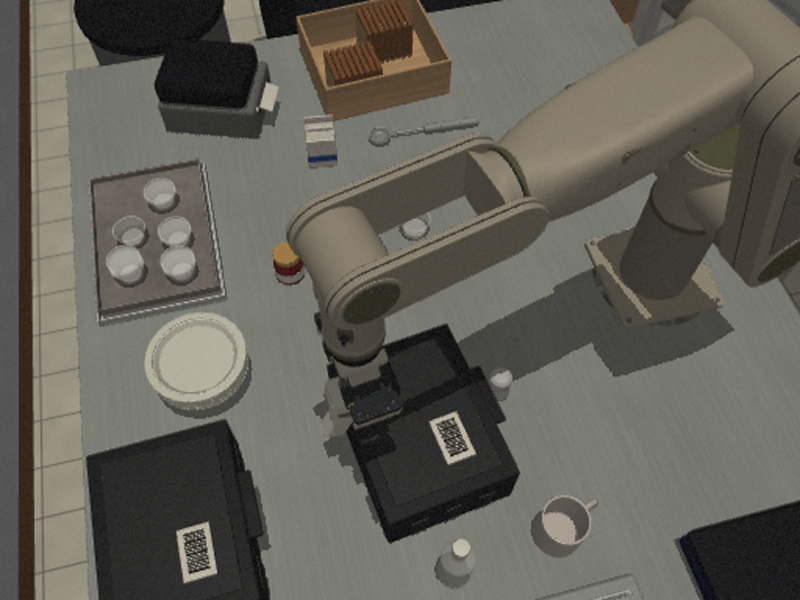

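```bash
python3 -m inch '[{"x":0,"y":0,"z":-8,"twist":0},{"x":0,"y":0,"z":-8,"twist":0},{"x":0,"y":0,"z":-8,"twist":0},{"x":0,"y":0,"z":-8,"twist":0},{"x":0,"y":0,"z":-8,"twist":0},{"x":0,"y":0,"z":0,"twist":0}]' -1 25
python3 - <<'E'
from h import *
s,M=st(); save(cam("scene"),"s9.png")
E
```

```text
t: 13.75
tool_pos: [0.6142, 0.1999, 0.3848]
orientation: [-1.266, 1.118, -1.117]
force: [2.0, -0.5, -0.8]
opening: 0.0518
t 13.75 pos [0.6142 0.1999 0.3848] x [ 0.124 -0.992 -0.   ] y [-0.001 -0.    -1.   ] F [ 1.96 -0.53 -0.79] T [ 0.05 -0.19  0.02] open 0.0518
```

View pics/s9.png

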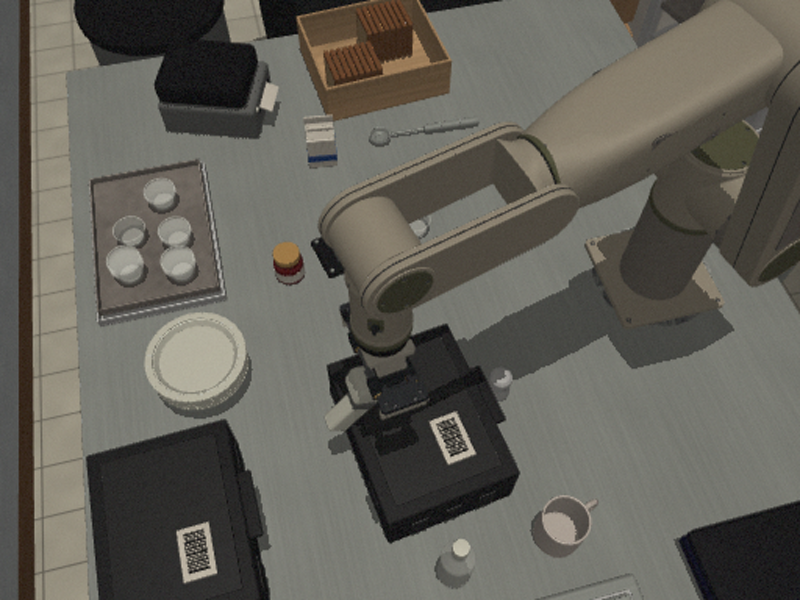

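```bash
cat > ang.py <<'E'
from fit import *
def est(off=(0,0,0),draw=None):
    s=robot.read_state(); M=R.from_rotvec(s["orientation"]).as_matrix(); G=s["tool_pos"]+M[:,1]*.167
    c=cam("scene"); z=c["W"]; col=c["color"].astype(int)
    d=(z-G)@M  # tool axes
    # handle points: behind grip, lateral |x|<20
    m=(abs(d[...,0])<.022)&(d[...,2]>.045)&(d[...,2]<.16)&(abs(d[...,1])<.14)&(z[...,2]>.09)&(col.max(-1)>90)
    P=d[m]; print("n",len(P))
    if len(P)>20:
        q=P[:,1:]; mu=np.median(q,0); V=np.linalg.svd(q-q.mean(0))[2][0]; V*=np.sign(V[1])
        print("mean(down,back)",mu.round(3),"dir down,back",V.round(3),"phi",np.degrees(np.arctan2(V[1],V[0])).round(1))
    return c,M,G
def pose(M,G,phi,dz=0,dd=0):
    # scanner axes in tool axes for phi=0: xs=tool z, zs=-tool y, ys = zs x xs
    xs,zs=M[:,2],-M[:,1]; ys=np.cross(zs,xs); A=np.stack([xs,ys,zs],1)
    A=R.from_rotvec(-ys*phi).as_matrix()@A   # nose (-x) down
    t=G-A@np.array([.004+dz,0,.126+dd]); return A,t
E
python3 - <<'E'
from ang import *
c,M,G=est(); print(G)
for ph in (45,):
    A,t=pose(M,G,np.radians(ph)); print(A, (A@[-.966,0,.257]).round(3),t)
    overlay(c,headparts(A,t),"o45.png",(300,330,460,460))
E
```

```text
n 417
mean(down,back) [0.052 0.071] dir down,back [0.939 0.343] phi 20.1
[0.61419127 0.19988172 0.21770981]
[[ 7.02866571e-01 -1.23723185e-01 -7.00479233e-01]
 [ 8.76123186e-02  9.92316770e-01 -8.73585084e-02]
 [ 7.05905563e-01  3.07655014e-05  7.08305961e-01]] [-0.859 -0.107 -0.5  ] [0.69964019 0.21053845 0.12563964]
```

View pics/o45.png

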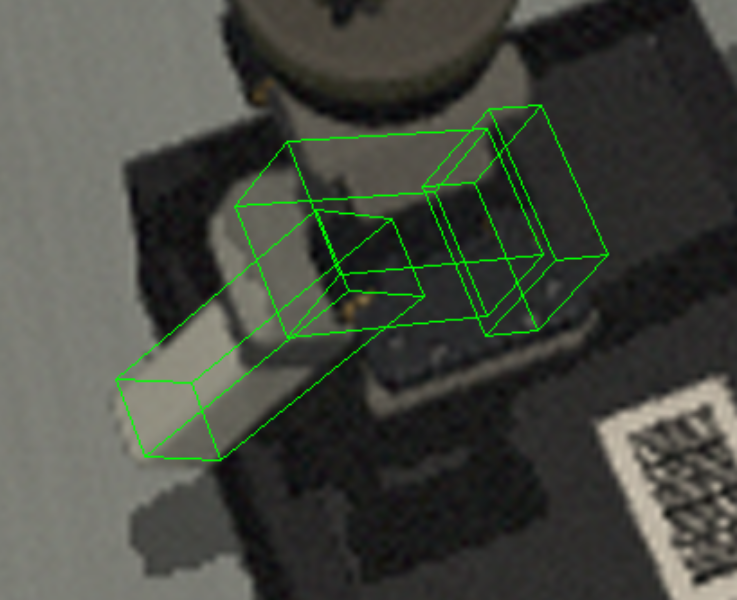

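```bash
python3 -m inch '[{"x":0,"y":0,"z":-8,"twist":0},{"x":0,"y":0,"z":-8,"twist":0},{"x":0,"y":0,"z":-8,"twist":0},{"x":0,"y":0,"z":-8,"twist":0},{"x":0,"y":0,"z":0,"twist":0}]' -1 25
python3 - <<'E'
from ang import *
st()
c,M,G=est(); tgt=np.array([.402,.304,.4]); print(rel(tgt))
for ph in (52,):
    A,t=pose(M,G,np.radians(ph)); 
    overlay(c,headparts(A,t),"o52.png",(300,330,460,460))
E
```

```text
t: 14.35
tool_pos: [0.5821, 0.1958, 0.3851]
orientation: [-1.267, 1.119, -1.117]
force: [-4.1, -1.2, 5.3]
opening: 0.0519
t 14.35 pos [0.5821 0.1958 0.3851] x [ 0.124 -0.992  0.   ] y [-0.002 -0.    -1.   ] F [-4.11 -1.21  5.26] T [-0.14  0.81 -0.07] open 0.0519
n 464
mean(down,back) [0.041 0.078] dir down,back [0.888 0.46 ] phi 27.4
[-129.6  -14.5 -165.7]
```

View pics/o52.png

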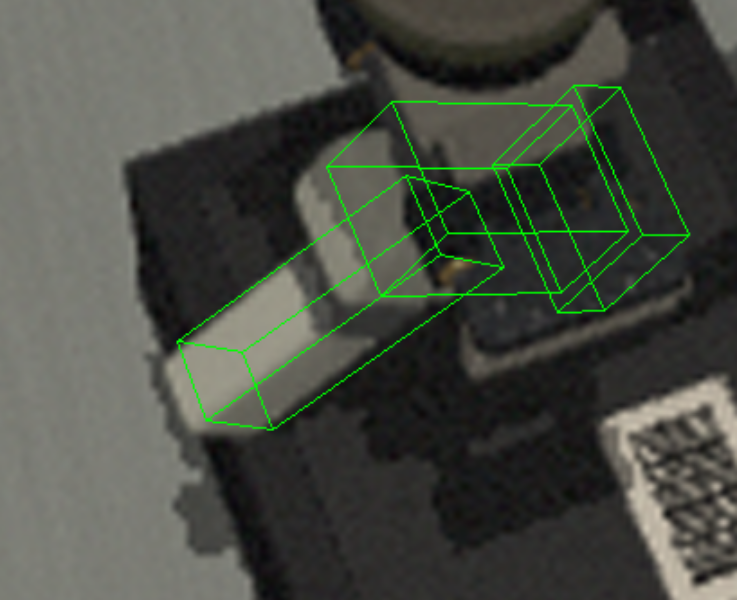

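```bash
python3 -m inch '[{"x":0,"y":-15,"z":0,"twist":0},{"x":-13,"y":0,"z":-17,"twist":0},{"x":-20,"y":0,"z":-26,"twist":0},{"x":-25,"y":0,"z":-32,"twist":0},{"x":-25,"y":0,"z":-32,"twist":0},{"x":-25,"y":0,"z":-32,"twist":0},{"x":-14,"y":0,"z":-17,"twist":0},{"x":-8,"y":0,"z":-10,"twist":0},{"x":0,"y":0,"z":0,"twist":0},{"x":0,"y":0,"z":0,"twist":0}]' -1 25
python3 - <<'E'
from ang import *
st()
c,M,G=est(); save(c,"s10.png"); t=cam("top"); save(t,"t10.png")
E
```

```text
t: 15.4
tool_pos: [0.4034, 0.3042, 0.4]
orientation: [-1.265, 1.117, -1.118]
force: [-0.5, -1.1, -1.2]
opening: 0.0519
t 15.4 pos [0.4034 0.3042 0.4   ] x [ 0.124 -0.992  0.   ] y [ 0.001 -0.    -1.   ] F [-0.51 -1.14 -1.2 ] T [0.04 0.06 0.02] open 0.0519
n 630
mean(down,back) [0.044 0.084] dir down,back [0.874 0.485] phi 29.0
```

View pics/s10.png

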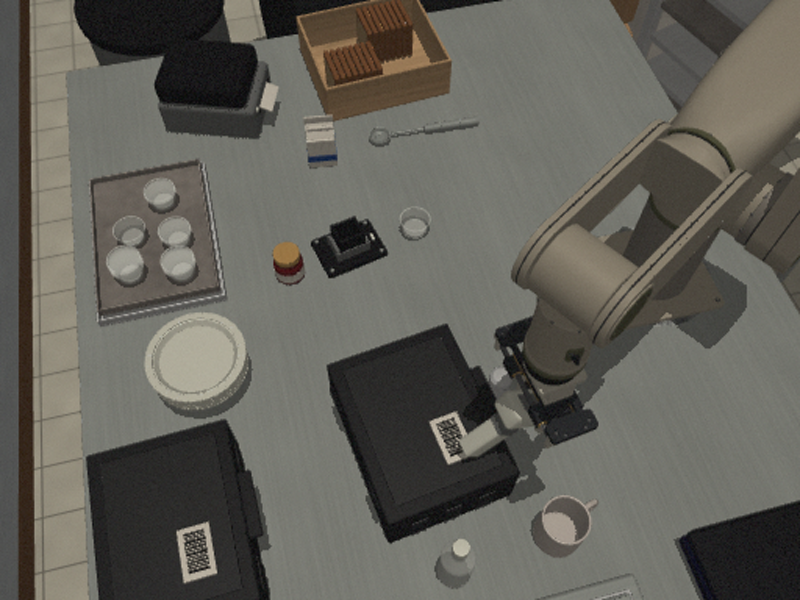

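View pics/t10.png

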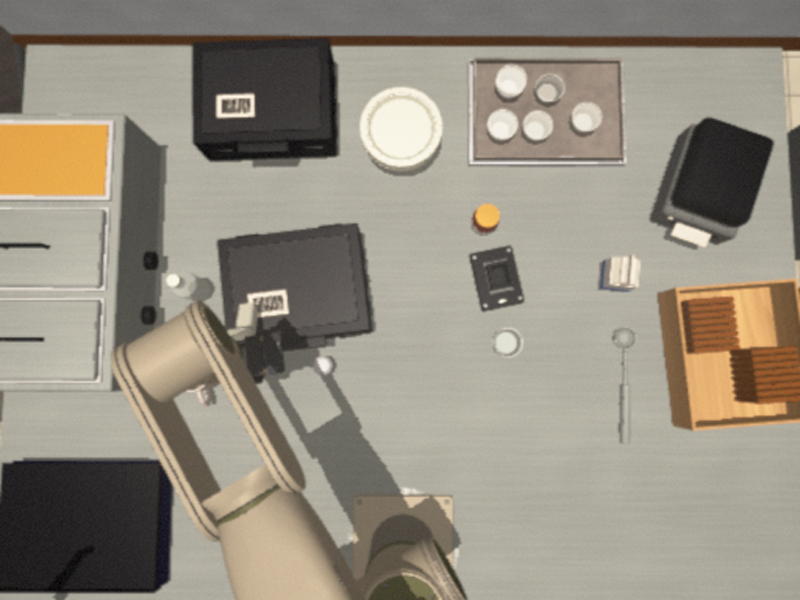

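```bash
python3 -m inch '[{"x":0,"y":8,"z":0,"twist":0},{"x":0,"y":8,"z":0,"twist":0},{"x":0,"y":6,"z":0,"twist":0},{"x":0,"y":6,"z":0,"twist":0},{"x":0,"y":6,"z":0,"twist":0},{"x":0,"y":6,"z":0,"twist":0}]' -1 25
python3 - <<'E'
from ang import *
st()
c,M,G=est(); A,t=pose(M,G,np.radians(68)); overlay(c,headparts(A,t),"o11.png",(400,330,620,500))
E
```

```text
t: 16.1
tool_pos: [0.4025, 0.3046, 0.3605]
orientation: [-1.265, 1.118, -1.116]
force: [-8.2, -0.9, 11.5]
opening: 0.0516
t 16.1 pos [0.4025 0.3046 0.3605] x [ 0.124 -0.992 -0.001] y [-0.001  0.001 -1.   ] F [-8.18 -0.95 11.47] T [-0.08  0.95  0.03] open 0.0516
n 519
mean(down,back) [0.027 0.092] dir down,back [0.721 0.693] phi 43.8
```

View pics/o11.png

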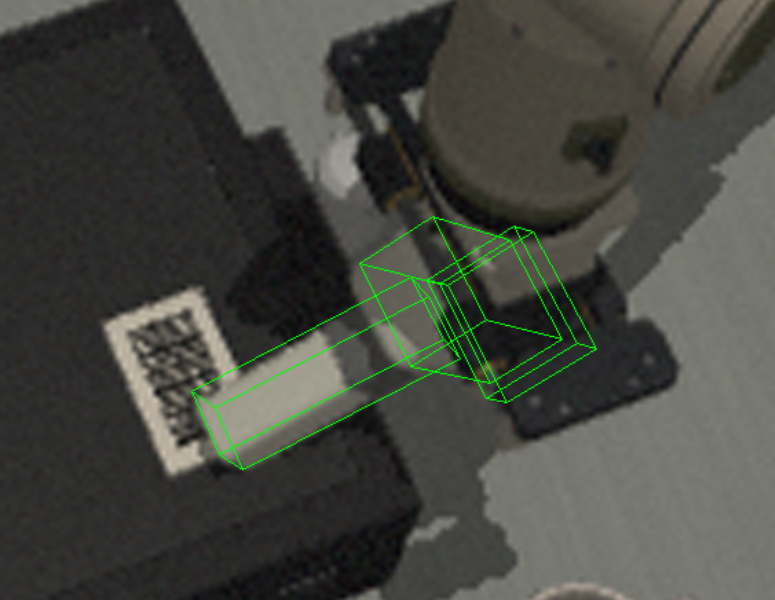

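```bash
python3 -m inch '[{"x":0,"y":5,"z":-4,"twist":0},{"x":0,"y":5,"z":-4,"twist":0},{"x":0,"y":5,"z":-4,"twist":0},{"x":0,"y":4,"z":-3,"twist":0}]' -1 25
python3 - <<'E'
from ang import *
st()
c,M,G=est(); A,t=pose(M,G,np.radians(76)); overlay(c,headparts(A,t),"o12.png",(400,330,620,500))
d=(c["W"]-G)@M; z=c["W"]
# top surface profile of the handle along back axis
for b in np.arange(.04,.15,.01):
    m=(abs(d[...,0])<.012)&(abs(d[...,2]-b)<.004)&(z[...,2]>.125); 
    if m.sum()>2: print(round(b,3),m.sum(),(-d[...,1][m]).max().round(4),np.median(-d[...,1][m]).round(4))
E
```

```text
t: 16.55
tool_pos: [0.3882, 0.3026, 0.3406]
orientation: [-1.263, 1.117, -1.118]
force: [2.8, 1.2, 2.8]
opening: 0.0521
t 16.55 pos [0.3882 0.3026 0.3406] x [ 0.123 -0.992 -0.001] y [ 0.002  0.001 -1.   ] F [2.82 1.19 2.84] T [ 0.35 -0.96  0.16] open 0.0521
n 544
mean(down,back) [0.011 0.101] dir down,back [0.608 0.794] phi 52.5
0.04 418 0.3952 0.2592
0.05 187 0.3874 0.3615
0.06 42 0.3731 0.0099
0.07 32 0.01 0.0048
0.08 33 0.0061 0.0003
0.09 32 0.0017 -0.0039
0.1 31 -0.003 -0.0069
0.11 33 -0.0057 -0.0109
0.12 34 -0.0093 -0.0143
0.13 28 -0.0115 -0.0195
0.14 7 -0.0468 -0.0473
```

View pics/o12.png

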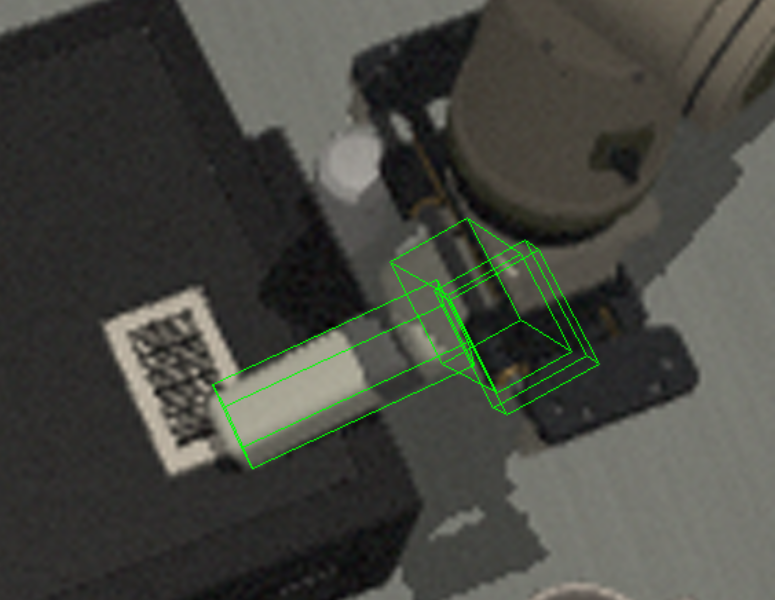

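```bash
cat >> ang.py <<'E'
def prof(c,M,G):
    d=(c["W"]-G)@M; z=c["W"]; L=[]
    for b in np.arange(.07,.125,.005):
        m=(abs(d[...,0])<.012)&(abs(d[...,2]-b)<.0025)&(z[...,2]>.125)&(d[...,1]>-.08)
        if m.sum()>4: L.append((b,np.median(-d[...,1][m])))
    L=np.array(L); p=np.polyfit(L[:,0],L[:,1],1); print("slope deg",np.degrees(np.arctan(p[0])).round(1),"up at .1",np.polyval(p,.1).round(4)); return p
E
python3 -m inch '[{"x":0,"y":4,"z":-2,"twist":0},{"x":0,"y":4,"z":-2,"twist":0},{"x":0,"y":4,"z":-1,"twist":0}]' -1 25
python3 - <<'E'
from ang import *
st()
c,M,G=est(); prof(c,M,G)
E
```

```text
t: 16.9
tool_pos: [0.3823, 0.3019, 0.3283]
orientation: [-1.267, 1.119, -1.117]
force: [-6.0, -0.2, 6.1]
opening: 0.0518
t 16.9 pos [0.3823 0.3019 0.3283] x [ 0.124 -0.992  0.   ] y [-0.002 -0.    -1.   ] F [-6.   -0.24  6.13] T [0.18 0.34 0.06] open 0.0518
n 551
mean(down,back) [-0.     0.105] dir down,back [0.516 0.856] phi 58.9
slope deg -15.3 up at .1 0.0039
```

```bash
python3 -m inch '[{"x":0,"y":4,"z":-2,"twist":0},{"x":0,"y":4,"z":-2,"twist":0},{"x":0,"y":3,"z":-2,"twist":0}]' -1 25
python3 - <<'E'
from ang import *
st()
c,M,G=est(); prof(c,M,G)
E
```

```text
t: 17.25
tool_pos: [0.3772, 0.3013, 0.3175]
orientation: [-1.264, 1.117, -1.118]
force: [5.1, 1.4, 3.3]
opening: 0.0523
t 17.25 pos [0.3772 0.3013 0.3175] x [ 0.123 -0.992 -0.   ] y [ 0.001  0.    -1.   ] F [5.11 1.39 3.26] T [ 0.26 -1.29  0.08] open 0.0523
n 550
mean(down,back) [-0.01   0.104] dir down,back [0.44  0.898] phi 63.9
slope deg -11.3 up at .1 0.0124
```

```bash
python3 -m inch '[{"x":0,"y":3,"z":-1,"twist":0},{"x":0,"y":1,"z":0,"twist":0},{"x":0,"y":0,"z":0,"twist":0}]' -1 25
python3 - <<'E'
from ang import *
st()
c,M,G=est(); prof(c,M,G)
E
python3 -m inch '[{"x":0,"y":0,"z":0,"twist":0},{"x":0,"y":0,"z":0,"twist":0},{"x":0,"y":0,"z":0,"twist":0}]' -1 50
```

```text
t: 17.6
tool_pos: [0.3761, 0.3011, 0.3137]
orientation: [-1.265, 1.117, -1.118]
force: [2.1, 0.1, 2.4]
opening: 0.0519
t 17.6 pos [0.3761 0.3011 0.3137] x [ 0.123 -0.992 -0.   ] y [ 0.  0. -1.] F [2.14 0.12 2.4 ] T [ 0.26 -0.87  0.15] open 0.0519
n 544
mean(down,back) [-0.013  0.104] dir down,back [0.402 0.915] phi 66.3
slope deg -9.7 up at .1 0.0154
t: 17.95
tool_pos: [0.376, 0.3011, 0.3137]
orientation: [-1.265, 1.117, -1.118]
force: [1.9, 0.8, 2.0]
opening: 0.052
```

```bash
python3 -m inch '[{"x":0,"y":-8,"z":0,"twist":0},{"x":0,"y":-15,"z":0,"twist":0},{"x":0,"y":-25,"z":0,"twist":0},{"x":0,"y":-25,"z":0,"twist":0},{"x":0,"y":-25,"z":0,"twist":0},{"x":0,"y":-25,"z":0,"twist":0},{"x":0,"y":-15,"z":0,"twist":0},{"x":0,"y":-8,"z":0,"twist":0},{"x":0,"y":0,"z":0,"twist":0},{"x":0,"y":0,"z":0,"twist":0}]' -1 60
python3 - <<'E'
from ang import *
st()
c,M,G=est(); p=prof(c,M,G); save(c,"s13.png"); save(cam("top"),"t13.png")
E
```

```text
t: 18.95
tool_pos: [0.3758, 0.301, 0.4586]
orientation: [-1.267, 1.118, -1.117]
force: [0.0, -0.2, -2.3]
opening: 0.0515
t 18.95 pos [0.3758 0.301  0.4586] x [ 0.123 -0.992  0.001] y [-0.002 -0.001 -1.   ] F [ 0.01 -0.16 -2.26] T [ 0.04  0.05 -0.04] open 0.0515
n 587
mean(down,back) [-0.014  0.096] dir down,back [0.189 0.982] phi 79.1
slope deg -9.1 up at .1 0.0152
```

View pics/s13.png

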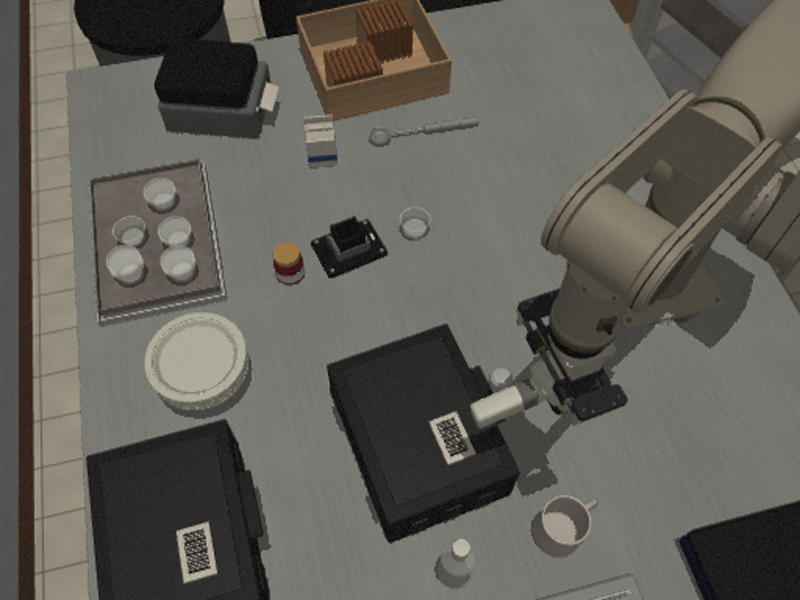

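View pics/t13.png

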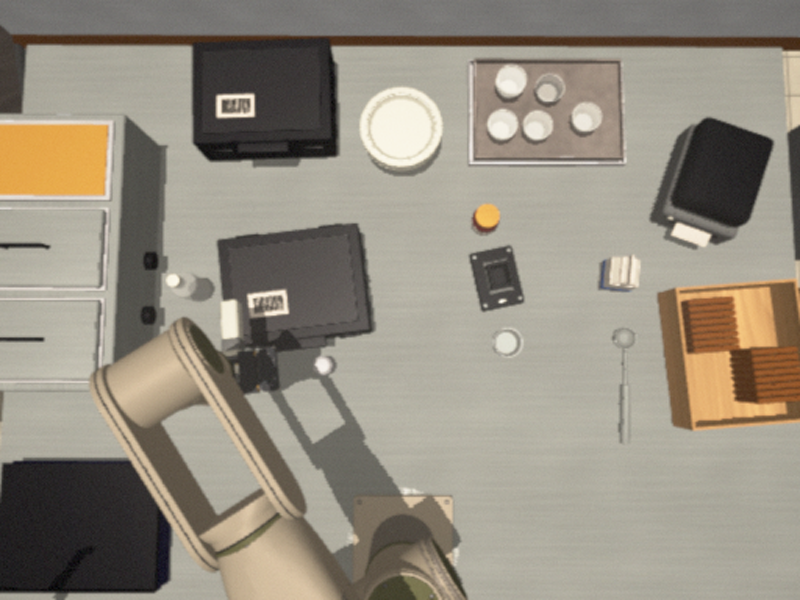

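```bash
cat >> ang.py <<'E'
def pose2(M,G,phi,dh,dv,dl=0):
    A,t=pose(M,G,phi); return A,t+M[:,2]*dh-M[:,1]*dv+M[:,0]*dl
E
python3 - <<'E'
from ang import *
s,M=st(); G=s["tool_pos"]+M[:,1]*.167
ct,cs=cam("top"),cam("scene")
# visible handle points both cams
from scipy.optimize import minimize
def handpts(c):
    d=(c["W"]-G)@M; col=c["color"].astype(int).max(-1)
    m=(abs(d[...,0])<.03)&(d[...,2]>.05)&(d[...,2]<.17)&(abs(d[...,1])<.06)
    return d[m],m
for n,c in(("t",ct),("s",cs)):
    P,m=handpts(c); P=P[abs(P[:,0])<.03]
    print(n,len(P),"x",np.percentile(P[:,0],[2,50,98]).round(4),"back",np.percentile(P[:,2],[90,98,100]).round(4))
    for b in np.arange(.055,.13,.01):
        q=P[(abs(P[:,2]-b)<.005)]; q2=q[abs(q[:,0])<.012]
        if len(q2)>3: print(round(b,3),len(q2),"up med",np.median(-q2[:,1]).round(4), "p90",np.percentile(-q2[:,1],90).round(4),"xrange",q[:,0].min().round(3),q[:,0].max().round(3))
# silhouette mask for handle in both: bright region near projection, fit hull of handle box
E
```

```text
t 19.05 pos [0.3758 0.301  0.4582] x [ 0.123 -0.992  0.001] y [-0.002 -0.001 -1.   ] F [-0.69 -0.66 -2.48] T [0.01 0.09 0.  ] open 0.0517
t 394 x [-0.0151  0.0044  0.0168] back [0.1229 0.1306 0.1334]
0.055 31 up med 0.0255 p90 0.0272 xrange -0.017 0.017
0.065 31 up med 0.0227 p90 0.0259 xrange -0.015 0.016
0.075 31 up med 0.0212 p90 0.023 xrange -0.016 0.017
0.085 31 up med 0.0201 p90 0.0222 xrange -0.014 0.017
0.095 29 up med 0.0175 p90 0.0201 xrange -0.015 0.017
0.105 28 up med 0.0163 p90 0.0188 xrange -0.014 0.017
0.115 30 up med 0.0154 p90 0.0181 xrange -0.012 0.016
0.125 30 up med 0.0132 p90 0.0162 xrange -0.016 0.017
s 694 x [-0.0182 -0.0072  0.0128] back [0.1297 0.1353 0.1374]
0.055 45 up med 0.0233 p90 0.0259 xrange -0.019 0.014
0.065 45 up med 0.0216 p90 0.0242 xrange -0.019 0.015
0.075 45 up med 0.0192 p90 0.0214 xrange -0.018 0.014
0.085 41 up med 0.0176 p90 0.0199 xrange -0.019 0.015
0.095 49 up med 0.0164 p90 0.0189 xrange -0.019 0.013
0.105 43 up med 0.0151 p90 0.0176 xrange -0.019 0.013
0.115 47 up med 0.0133 p90 0.0154 xrange -0.019 0.014
0.125 44 up med 0.0118 p90 0.0138 xrange -0.018 0.014
```

```bash
python3 - <<'E'
from ang import *
L0=np.array([.562,.233,0])-.035*EX(.1225)+.055*EX(.1225+np.pi/2); print(L0)
for n in("top","scene"):
    c=cam(n); W=c["W"]; b=c["color"].min(-1)
    m=(np.hypot(W[...,0]-L0[0],W[...,1]-L0[1])<.06)&(abs(W[...,2]-.122)<.012)&(b>(110 if n=="top" else 80))
    P=W[m]; print(n,len(P),cv2.minAreaRect((P[:,:2]*1000).astype(np.float32)),np.median(P,0).round(4))
s,M=st(); lab=np.array([*L0[:2],.123]); print(rel(lab+M[:,2]*.062+[0,0,.133+.167]))
E
```

```text
[0.52054162 0.28331106 0.        ]
top 348 ((519.3240356445312, 284.6178283691406), (55.3551025390625, 84.78522491455078), 7.087924003601074) [0.5218 0.2807 0.1247]
scene 418 ((521.0018310546875, 284.5829162597656), (52.11585235595703, 82.14942932128906), 6.607697010040283) [0.5228 0.283  0.1224]
t 19.25 pos [0.3759 0.3011 0.459 ] x [ 0.123 -0.992  0.001] y [-0.001 -0.001 -1.   ] F [ 0.33  0.68 -2.13] T [-0.01  0.09  0.01] open 0.0518
[ 35.4  35.8 203.4]
```

```bash
python3 -m inch '[{"x":2,"y":0,"z":8,"twist":0},{"x":4,"y":0,"z":18,"twist":0},{"x":5,"y":0,"z":25,"twist":0},{"x":5,"y":0,"z":30,"twist":0},{"x":5,"y":0,"z":30,"twist":0},{"x":5,"y":0,"z":30,"twist":0},{"x":4,"y":0,"z":28,"twist":0},{"x":3,"y":0,"z":20,"twist":0},{"x":1,"y":0,"z":10,"twist":0},{"x":0,"y":0,"z":4,"twist":0}]' -1 60
python3 -m inch '[{"x":0,"y":6,"z":0,"twist":0},{"x":0,"y":10,"z":0,"twist":0},{"x":0,"y":10,"z":0,"twist":0},{"x":0,"y":7,"z":0,"twist":0},{"x":0,"y":3,"z":0,"twist":0},{"x":0,"y":0,"z":0,"twist":0},{"x":0,"y":0,"z":0,"twist":0},{"x":0,"y":0,"z":0,"twist":0}]' -1 60
python3 - <<'E'
from ang import *
s,M=st(); G=s["tool_pos"]+M[:,1]*.167
lab=np.array([.5205,.284,.123])
phi=np.radians(80.3)
A,t=pose2(M,G,phi,.007,.017)
w=A@[-.059,0,.143]+t; d=A@[-.966,0,.257]; d/=np.linalg.norm(d); r=lab-w; print("win",w.round(4),"off",np.degrees(np.arccos(-d[2])),"along",r@d,"perp",(r-(r@d)*d).round(4))
for n in("top","scene"):
    c=cam(n); D=(c["W"]-G)@M; L=[]
    for b in np.arange(.055,.127,.005):
        m=(abs(D[...,0])<.012)&(abs(D[...,2]-b)<.0025)&(abs(D[...,1])<.06); 
        if m.sum()>4: L.append((b,np.median(-D[...,1][m])))
    L=np.array(L); p=np.polyfit(L[:,0],L[:,1],1); print(n,len(L),"slope",np.degrees(np.arctan(p[0])),"up@.09",np.polyval(p,.09))
    overlay(c,headparts(A,t),f"fin_{n}.png",(200,200,400,350) if n=="top" else (310,300,540,520)); save(c,f"end_{n}.png")
E
```

```text
t: 20.25
tool_pos: [0.5826, 0.2921, 0.4589]
orientation: [-1.266, 1.119, -1.118]
force: [-0.7, -0.4, -1.2]
opening: 0.0515
t: 21.05
tool_pos: [0.5817, 0.2925, 0.4244]
orientation: [-1.264, 1.117, -1.118]
force: [-0.1, 0.8, -1.3]
opening: 0.0519
t 21.05 pos [0.5817 0.2925 0.4244] x [ 0.124 -0.992 -0.   ] y [ 0.001  0.    -1.   ] F [-0.13  0.76 -1.34] T [-0.02  0.07  0.02] open 0.0519
win [0.5617 0.2901 0.2152] off 24.538796756183903 along 0.10114925242509533 perp [ 0.0005 -0.0009 -0.0002]
top 13 slope -8.437940041674896 up@.09 0.018207587073843
scene 15 slope -9.61188297731372 up@.09 0.01682101345412254
```

View pics/fin_scene.png

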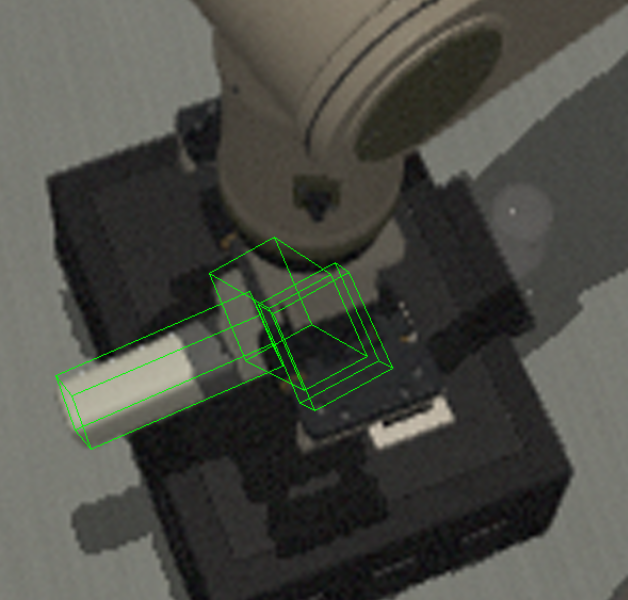

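View pics/fin_top.png

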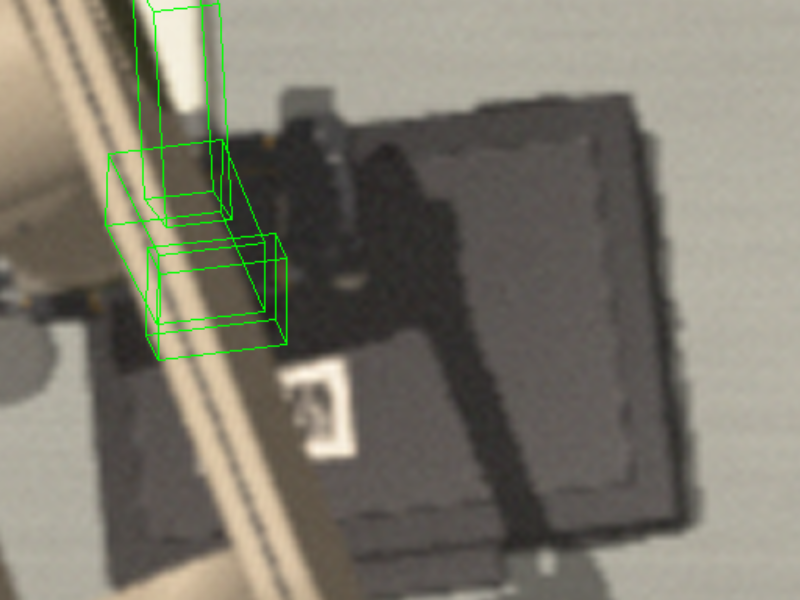

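View pics/end_scene.png

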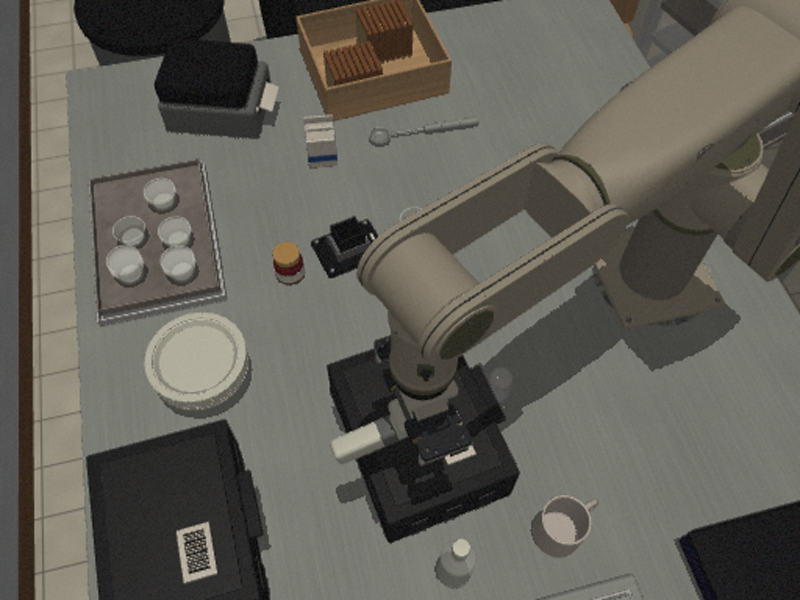

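```bash
python3 - <<'E'
from h import *
c=cam("scene")
for x,y in((-.2,-.1),(-.2,.1),(-.2,.13),(-.215,.0),(-.1,-.12)):
    p=lidpt(0,x,.025,y); u,v=map(lambda k:int(k+.5),proj(c,p)); print((x,y),np.nanmedian(c["W"][v-2:v+3,u-2:u+3,2]).round(4))
s,M=st(); print(abs(s["dq"]).max()); robot.close_job()
E
```

```text
(-0.2, -0.1) 0.6209
(-0.2, 0.1) 0.1203
(-0.2, 0.13) 0.1196
(-0.215, 0.0) 0.1191
(-0.1, -0.12) 0.3582
t 21.2 pos [0.5817 0.2925 0.4242] x [ 0.123 -0.992 -0.   ] y [ 0.001  0.    -1.   ] F [ 0.23 -0.62 -1.74] T [-0.01  0.07 -0.03] open 0.0517
0.0015843104302710352
the job is handed in; nothing more can be done
```

I shut the lid, drew the scanner straight up out of its cradle, turned it nose down and handed in the job at 21.2 s. It is held over the label in a 60 N grip. No verdict was reported.

**Turning it:** The moves can only turn the tool about the finger axis, so the tool cannot tilt. I pivoted the scanner in the pads by pressing its handle on the rear edge of the shut box, then on the lid near the front edge. It slid about 18 mm along its head in the pads while doing so. I allowed for that slide when placing it.

**Last checks:**

| Check | Result |
|---|---|
| Lid | Readings near the front edge 0.119–0.120 m (shut is 0.120 m). Two of the five points were hidden behind the arm. |
| Line of sight | About 25° off straight down by the two cameras (limit 35°). They disagreed by about 1°. It is not exactly square to the label. |
| Window | About 101 mm from the label, about 0.215 m above the bench, aim within a few mm of the centre |
| Grip | Opening 52 mm, which is the head's width; the scanner's weight shows on the wrist |
| Arm speed | About zero |
| Bystanders | None looked moved in the pictures; I did not measure them again |

The window was hidden from both cameras. Its pose, and that it touches neither box nor cradle, are worked out from the visible handle and the given sizes.

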